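Load battery modules on the charging stand

TASK

Release the clamp lever of the hanger carriage, slide the carriage along until its pointer stands at the mark line, and clamp it there. Then hang every battery module by its handle on the carriage's hooks, one to a hook, hanging freely and about level. When all hang, release the clamp again, slide the loaded carriage fully home to the charger at the left end, and clamp it there; never slide it while clamped, and leave everything else on the table where it is.

Things in the scene. Friction and masses are not known exactly. Their poses are not given: they have to be found in the camera images.
- clamp (a joint): clamp lever near the carriage's right (-y) end: flat steel arm on a vertical pivot, angle in rad, 0 = clamped (arm points to the stand's -y), 1.57 = fully released (arm points to the front, the stand's -x; clockwise from above). Held by friction only (about 0.12 N m), stays where left. The clamp is judged by its angle; it does not really block the carriage
- clamp_knob (a point): centre of the top of the lever's upright black round knob: 16 mm diameter, graspable down to 50 mm below this point, 55 mm from the pivot axis. Its y axis points from knob to pivot
- clamp_pivot (a point): point on the vertical pivot axis of the clamp lever; axes as the stand's; moves with the carriage
- carriage (a joint): travel in m of the hanger carriage along the stand's +y (to the robot's left), range 0 to 0.18: parked near 0, fully home against the charger at 0.18; moves against about 5 N friction and stays where left
- carriage_grip (a point): centre of the top of the square upright black grip post at the carriage's left (+y) end: 16 x 16 mm, sides along the stand's axes, 78 mm tall above the carriage plate; take it from above to slide the carriage
- pointer (a point): tip of the white pointer strip (22 x 6 mm) in the middle of the carriage's front edge; axes as the stand's. To load, it must be level with the mark line along y
- mark_line (a point): middle of the 4 mm white line across the black 14 x 30 mm tag lying on the stand's base just in front of the carriage: where the pointer must stand for loading. Axes as the stand's: y is the sliding direction. The place of the tag differs from start to start
- hook1_seat (a point): hook 1 of 3 (1 at the right, 95 mm apart): seat point on top of its 8 mm thick level rod, about 134 mm above the table. The rod runs along this frame's x; its open end is at -x (towards the robot), where an upturned tip begins 20 mm from the seat, ends 34 mm from it and rises 16 mm above it; at +x a crossbar (its top 2 mm above the seat) begins 24 mm from the seat
- hook2_seat (a point): hook 2 of 3 (1 at the right, 95 mm apart): seat point on top of its 8 mm thick level rod, about 134 mm above the table. The rod runs along this frame's x; its open end is at -x (towards the robot), where an upturned tip begins 20 mm from the seat, ends 34 mm from it and rises 16 mm above it; at +x a crossbar (its top 2 mm above the seat) begins 24 mm from the seat
- hook3_seat (a point): hook 3 of 3 (1 at the right, 95 mm apart): seat point on top of its 8 mm thick level rod, about 134 mm above the table. The rod runs along this frame's x; its open end is at -x (towards the robot), where an upturned tip begins 20 mm from the seat, ends 34 mm from it and rises 16 mm above it; at +x a crossbar (its top 2 mm above the seat) begins 24 mm from the seat
- module1: battery module (all alike, two or three present, None if absent): block of six lying green cells in black holders, 65 (x) x 60 (y) x 42 mm high, with a black carrying handle on top; 104 mm high over all, about 0.34 kg. Origin: centre of its underside, z up; the handle bar runs along its y. It stands on the table
- module1_eye (a point): middle of the underside of this module's handle bar, 84 mm above the module's underside. The bar above it is 14 mm thick (x), 62 mm long (y) and 20 mm tall (z); the opening below is 42 mm high and 48 mm wide between the handle's legs, open to both x sides
- module2: battery module (all alike, two or three present, None if absent): block of six lying green cells in black holders, 65 (x) x 60 (y) x 42 mm high, with a black carrying handle on top; 104 mm high over all, about 0.34 kg. Origin: centre of its underside, z up; the handle bar runs along its y. It stands on the table
- module2_eye (a point): middle of the underside of this module's handle bar, 84 mm above the module's underside. The bar above it is 14 mm thick (x), 62 mm long (y) and 20 mm tall (z); the opening below is 42 mm high and 48 mm wide between the handle's legs, open to both x sides
- module3: battery module (all alike, two or three present, None if absent): block of six lying green cells in black holders, 65 (x) x 60 (y) x 42 mm high, with a black carrying handle on top; 104 mm high over all, about 0.34 kg. Origin: centre of its underside, z up; the handle bar runs along its y. It stands on the table
- module3_eye (a point): middle of the underside of this module's handle bar, 84 mm above the module's underside. The bar above it is 14 mm thick (x), 62 mm long (y) and 20 mm tall (z); the opening below is 42 mm high and 48 mm wide between the handle's legs, open to both x sides
- driver_a: bystander: screwdriver, red handle, 150 mm long, lying among the modules
- driver_b: bystander: smaller screwdriver, black handle, 150 mm long, lying on the robot's right
- tape: bystander: yellow roll of tape lying flat, 84 mm across, 19 mm high
- board: bystander: green circuit board 75 x 50 mm with a white connector
- flux_jar: bystander: small jar 56 mm across, 60 mm high
Things that resemble listed ones, but are neither listed nor needed, are in the scene too. Leave any red look-alike of the module1 alone. Leave any pink look-alike of the module3 alone.

How it is judged:
By the outcome, as a careful person would: the job done as asked, in the order asked, and still so for the second after the job is handed in, with the robot touching nothing.
Of module1, module2, module3 only 2 to 3 are there at a start; the rules pass over those that are not, and their reading is None.
At some moment in a run one of module1, module2, module3 may be knocked a few centimetres aside while the robot is not near it.
Once in a run the grip may slacken for a moment while it holds something.
It also fails if it takes over 210 s, if anything falls off the work surface, if the arm or the gripper's body presses on something with over 40 N, if the wrist force passes 120 N, or if a joint passes its speed limit or range.

ROBOT

A 6-joint arm with a two-finger parallel gripper is mounted at the origin on the work surface. World frame = base frame: x ahead of the robot, y to its left, z up, the work surface at z = 0. Lengths are in m, angles in rad, forces in N, time in s.
With the tool pointing down it reaches from about 0.425 to 0.95 m from the base axis. Payload 3.5 kg.
Tool frame: the origin (TCP) lies on the centre line of the jaws, within the pads' length; the fingertips stand 19 mm ahead of it and the grasp point (between the pads) is the TCP; z points along the fingers, y is the line along which they close (so a half turn about z gives the same grasp; the last joint's range is limited). The gripper opens to 85 mm and grips with 20 to 120 N. Pads are 22 mm wide; open, the fingers measure 114 mm over their backs; the gripper's body (76 mm by 85 mm) begins 54 mm behind the grasp point. The pads swing forward as they close: fully open they stand 13 mm farther back than shut.
Start: joints at [-1.45, 0.286, 1.577, -0, 1.279, -0.15], TCP at [0.181, -0.65, 0.25] pointing down, gripper open.
Joint ranges: [-2.77, 2.77], [-0.9, 2.22], [0.21, 2.48], [-1.53, 4.67], [0.24, 2.81], [-2.84, 2.84]. Speed limits (rad/s): [2.79, 2.79, 3.14, 3.14, 3.14, 3.14].

INTERFACE

Orientations are given as a unit quaternion [x, y, z, w].
In Python, from plant import ctrl, imaging gives the robot as it stands. The module is installed in compiled form; this text tells all that it offers.
- The arm moves only by the shell command python3 -m handwheel 'ROWS' [OPENING] [FORCE]. ROWS is JSON, one flat list of numbers, 6 for each row, row after row: the shift along the world's x, y, z in units of 150 mm (1.0 is 150 mm), then the turn, a rotation vector about the world's x, y, z in units of 90 degrees (1.0 is 90 degrees). In form: [tx, ty, tz, rx, ry, rz, tx, ty, tz, rx, ry, rz, ...]. A call has 1 to 5 rows; each row shifts and turns the commanded pose from where the row before left it; what a row does not reach is not made up. A row lasts 1/12 s, in which the tool goes at most 41.7 mm and 7.16 degrees, less where a joint would pass 70% of its speed; a pose out of reach is approached as far as the arm can. A call with a number of a shift or a turn outside -1 to 1 is refused whole. A call with a gripper value outside its range is refused whole. OPENING is the opening, from 0 (shut) to 1 (fully open), set as the call begins (- or left out, the last holds). The fingers move at their own pace and stop on an object; FORCE is the grip in N (left out, the last holds). Time passes only in rows, so rows that do not move let the fingers close. It gives the time, the measured TCP pose, the force, the opening and the grip force at its end, in the units of the state.
- ctrl.get_state(): the state, without advancing time (a new reading comes with each control period).
- imaging.read_camera(name): name is "scene" or "top" or "wrist"; returns (picture, depth): 480x640x3 uint8, blue, green, red; 480x640 float32, m along the optical axis (not along the pixel's ray), 0 where there is no reading.
- imaging.get_calibration(name): a dict with "fovy" (degrees; the focal length in pixels is half the picture's height over the tangent of half this angle, whatever the lens; pixels are square), "cx", "cy" (the principal point, pixels), "R" (3x3) and "t" (3): a world point X has camera coordinates R X + t. Camera axes: x right, y down, z forward; pixel columns grow to the right and rows downward; lengths in m; the calibration is good to about 2 mm. A picture is of the moment at which its call begins: read the wrist's pose just before it. get_calibration takes no time and is no camera call; for the wrist camera it gives the pose at the moment of the call.
- ctrl.sign_off(): hands the job in; it is judged then, once.
The state is a dict: "time": time; "qpos": joint angles; "dq": joint speeds; "joint_efforts": joint torques, N m; "eef_pos": TCP position; "tcp_rot": TCP orientation; "contact_force": force on the tool from outside, world axes, zero at the start; "wrist_torque": the same for the moment, N m; "opening": opening from 0.0 (shut) to 1.0 (fully open); "finger_force": force on a finger pad.
Only numpy, scipy, OpenCV 4.12 (cv2) and the standard library are available. Lean on these libraries where they do the work, as an engineer would, in place of code of your own. Each camera call takes 0.05 s, during which the arm holds its last target. There are 200 camera calls.

## Working session

There is one attempt and no reset: what is moved stays moved. The work goes in short steps, Python scripts to look and compute and a shell command to move; the robot and the scene stay as the last step left them, time stands still between calls to the robot, and variables do not carry over. Pictures are saved under pics/ and viewed, at most 14 in all, crops included, and the job is handed in when it is done.

```bash
mkdir -p pics
cat > h.py <<'E'
import numpy as np, cv2
from plant import ctrl, imaging
def shot(n):
    c=imaging.get_calibration(n); p,d=imaging.read_camera(n); return p,d,c
def ray(c,u,v):
    f=240/np.tan(np.radians(c['fovy'])/2); R=np.array(c['R']);t=np.array(c['t'])
    o=-R.T@t; return o,R.T@np.array([(u-c['cx'])/f,(v-c['cy'])/f,1.])
def onz(c,u,v,z):
    o,d=ray(c,u,v); return o+d*(z-o[2])/d[2]
def cloud(d,c):
    f=240/np.tan(np.radians(c['fovy'])/2); R=np.array(c['R']);t=np.array(c['t'])
    v,u=np.mgrid[0:480,0:640]
    P=np.stack([(u-c['cx'])/f*d,(v-c['cy'])/f*d,d],-1)-t
    W=P@R; W[d<=0]=np.nan; return W
E
python3 - <<'E'
from h import *
print(ctrl.get_state())
for n in('scene','top'):
    p,d,c=shot(n); cv2.imwrite(f'pics/{n}0.png',p); np.save(f'pics/{n}0.npy',d); print(n,c)
E
```

```text
{'time': 0.0, 'qpos': array([-1.44998684e+00,  2.87155650e-01,  1.57817593e+00,  6.28679511e-06,
        1.27860568e+00, -1.49998436e-01]), 'dq': array([-1.60253865e-03, -3.97632565e-05,  4.29765575e-04,  4.45782224e-04,
       -1.03970254e-03,  1.04182465e-04]), 'joint_efforts': array([ 1.24646420e-03, -4.05983591e+01, -2.92623800e+01,  1.79643615e-05,
        5.88315219e-03,  7.34153645e-06]), 'eef_pos': array([ 0.18052536, -0.64977516,  0.24895439]), 'tcp_rot': array([ 9.90846323e-01,  1.34989591e-01,  2.01173611e-05, -1.17213697e-03]), 'contact_force': array([-0.1423452 , -0.6172971 ,  0.36899688]), 'wrist_torque': array([-0.00883506, -0.02173412, -0.0248142 ]), 'finger_force': 0.0, 'opening': 0.9976775635708055}
scene {'fovy': 55.706573095539106, 'cx': 318.80027530865806, 'cy': 233.21715406842037, 'R': array([[-0.21124023,  0.97743077, -0.00257838],
       [ 0.81536176,  0.17475823, -0.55194634],
       [-0.53903874, -0.11869558, -0.83387565]]), 't': array([ 0.0617303 , -0.32458678,  1.4640773 ])}
top {'fovy': 56.54543186333562, 'cx': 321.7340691921517, 'cy': 246.8019355546186, 'R': array([[-0.02499997, -0.99963423, -0.01031517],
       [-0.99822269,  0.02552038, -0.05385323],
       [ 0.05409678,  0.0089505 , -0.99849558]]), 't': array([0.05154604, 0.46170197, 1.0369114 ])}
```

View pics/scene0.png

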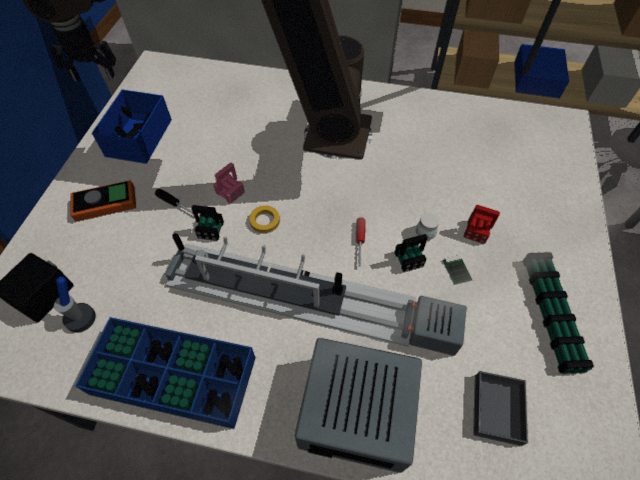

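View pics/top0.png

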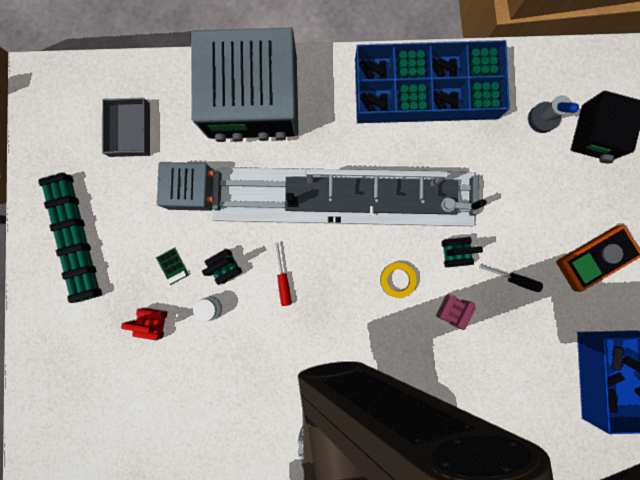

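The top view shows the stand with post at (291,200), knob at (478,204), pointer at (372,209) and tag at (335,219). The green modules are at (222,266) and (459,250). The red (147,323) and pink (456,311) look-alikes are to be left alone. I'll enlarge these areas.

Run:
```python
from h import *
p=cv2.imread('pics/top0.png')
a=cv2.resize(p[160:290,190:350],(800,650),interpolation=cv2.INTER_CUBIC)[:600]
a=cv2.resize(p[165:285,195:355],(800,600),interpolation=cv2.INTER_CUBIC)
b=cv2.resize(p[155:275,350:510],(800,600),interpolation=cv2.INTER_CUBIC)
cv2.imwrite('pics/a.png',a);cv2.imwrite('pics/b.png',b)
d=np.load('pics/top0.npy');c=imaging.get_calibration('top');W=cloud(d,c)
z=W[...,2]
print('table z',np.nanmedian(z[380:460,50:250]))
def blobs(name,m,zz=None):
    n,l,s,ce=cv2.connectedComponentsWithStats(m.astype(np.uint8))
    for i in range(1,n):
        if s[i,4]>=6:
            q=W[l==i]; print(name,ce[i].round(1),s[i].tolist(),np.nanmedian(q,0).round(4),'zr',np.nanmin(q[:,2]).round(3),np.nanmax(q[:,2]).round(3))
roi=np.zeros(z.shape,bool); roi[160:290,150:520]=1
blobs('high>.12',roi&(z>.118)); blobs('handle',roi&(z>.09)&(z<.115));
```

```text
table z 0.001394050300125348
high>.12 [376.5 176.5] [306, 169, 141, 34, 1213] [ 0.6061 -0.0776  0.1365] zr 0.118 0.154
handle [308.8 176.9] [306, 176, 6, 3, 16] [0.6104 0.0631 0.1027] zr 0.09 0.115
handle [438.4 179.2] [436, 178, 7, 3, 16] [ 0.5976 -0.2163  0.1002] zr 0.09 0.109
handle [289.8 197.6] [286, 193, 8, 9, 42] [0.5637 0.1046 0.1126] zr 0.092 0.115
handle [478.7 203.3] [476, 199, 7, 8, 35] [ 0.5421 -0.2997  0.1048] zr 0.093 0.115
handle [467.1 250. ] [452, 246, 31, 9, 199] [ 0.443  -0.2713  0.1048] zr 0.091 0.109
handle [215.2 265.8] [202, 257, 28, 19, 211] [0.4227 0.2691 0.1046] zr 0.09 0.109
```

View pics/a.png

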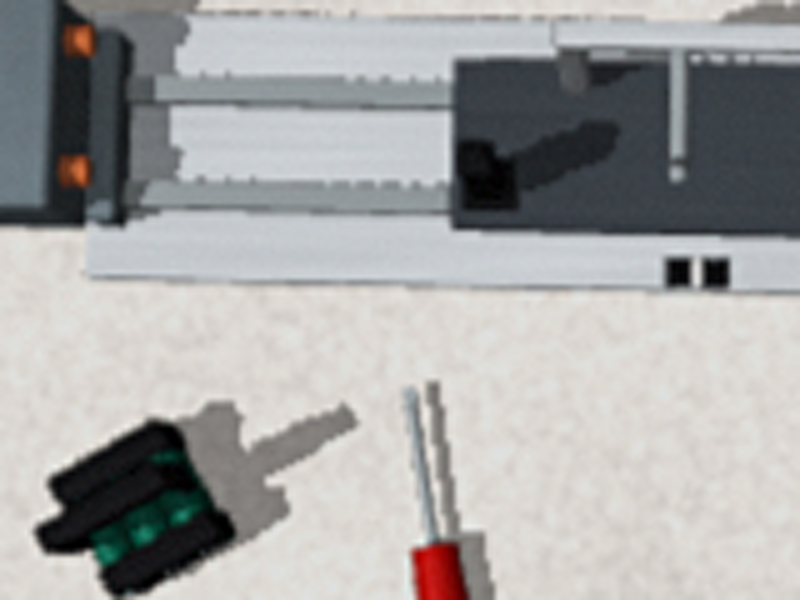

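View pics/b.png

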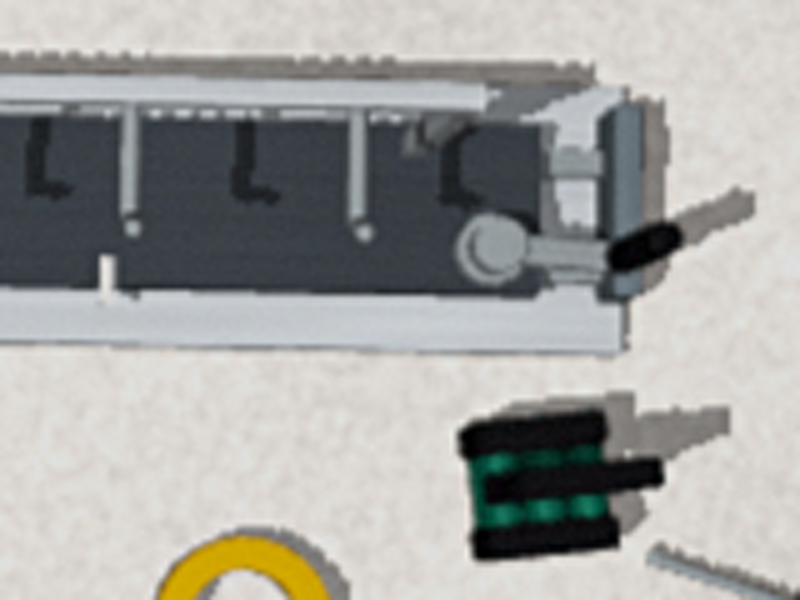

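The first crop shows the left module at px (222,266), yawed, with the post top at px (291,198) and the mark line at px (334.4,219). The second shows the pointer at (371.4,212), the pivot at (448.6,204), the knob at (480,203) and the right module at (459,252). Both green modules fit the description. There is no third one.

Run:
```python
from h import *
d=np.load('pics/top0.npy');c=imaging.get_calibration('top');W=cloud(d,c);z=W[...,2]
p=cv2.imread('pics/top0.png')
def bx(n,u0,u1,v0,v1,lo,hi):
    q=W[v0:v1,u0:u1].reshape(-1,3); q=q[(q[:,2]>lo)&(q[:,2]<hi)]
    mn,mx=np.percentile(q,[2,98],axis=0); ce,sz,an=cv2.minAreaRect(q[:,:2].astype(np.float32))
    print(n,len(q),'med',np.median(q,0).round(4),'mid',((mn+mx)/2).round(4),'ext',(mx-mn).round(4),'rect',np.round(ce,4),np.round(sz,3),round(an,1)); return q
bx('post',280,300,190,206,.105,.125)
bx('knob',470,490,195,210,.09,.125)
bx('handleR',445,490,240,260,.1,.112)
bx('handleL',195,235,250,285,.1,.112)
q=bx('crossbar',300,450,165,176,.13,.145)
bx('blockR',440,480,235,270,.03,.05); bx('blockL',200,245,245,290,.03,.05)
A=np.polyfit(q[:,1],q[:,0],1); print('stand yaw',-np.degrees(np.arctan(A[0])))
for n,u,v in[('pointer',371.4,212),('tag',334.4,219),('pivot',448.6,204),('plate',350,195)]:
    h=z[int(round(v)),int(round(u))]; print(n,h.round(4),onz(c,u,v,h).round(4))
for u,v in [(331,199),(376.5,201),(423,201)]: print('tip',np.nanmax(z[v-3:v+4,u-3:u+4]), onz(c,u,v,.15).round(4))
# hook rods rows
for v in (184,188,192): 
    r=np.where((z[v,310:440]>.12))[0]+310; print(v,r.tolist(),[onz(c,u,v,.134).round(4).tolist() for u in (r.min(),r.max())])
# front edge of stand base
```

```text
post 60 med [0.5669 0.106  0.114 ] mid [0.5674 0.1053 0.1124] ext [0.0145 0.015  0.0123] rect [0.5673 0.1053] [0.015 0.015] 89.1
knob 68 med [ 0.5433 -0.3018  0.1143] mid [ 0.5439 -0.304   0.1064] ext [0.0137 0.0129 0.0247] rect [ 0.5443 -0.3047] [0.015 0.015] 65.6
handleR 189 med [ 0.4431 -0.272   0.105 ] mid [ 0.443  -0.2728  0.1047] ext [0.0159 0.0602 0.0073] rect [ 0.4432 -0.2734] [0.014 0.063] 4.3
handleL 189 med [0.4227 0.2698 0.1049] mid [0.4226 0.2697 0.1047] ext [0.0333 0.0523 0.0076] rect [0.423  0.2706] [0.014 0.063] 28.8
crossbar 820 med [ 0.609  -0.0691  0.1371] mid [ 0.6096 -0.0776  0.1362] ext [0.0189 0.2807 0.0084] rect [ 0.6096 -0.0783] [0.293 0.014] 87.9
blockR 580 med [ 0.4366 -0.2705  0.0419] mid [ 0.4433 -0.2718  0.0396] ext [0.0632 0.0584 0.0138] rect [ 0.4432 -0.2722] [0.065 0.061] 3.8
blockL 555 med [0.4178 0.2674 0.0421] mid [0.4232 0.2692 0.0399] ext [0.0727 0.0699 0.014 ] rect [0.4237 0.2698] [0.066 0.06 ] 28.6
stand yaw -2.351609864090599
pointer 0.0336 [ 0.5394 -0.0772  0.0336]
tag 0.0164 [0.5273 0.0084 0.0164]
pivot 0.062 [ 0.5492 -0.2479  0.062 ]
plate 0.0341 [ 0.5802 -0.0288  0.0341]
tip 0.15230036608020295 [0.5533 0.0171 0.15  ]Traceback (most recent call last):
  File "<stdin>", line 17, in <module>
TypeError: slice indices must be integers or None or have an __index__ method
```

Measured values agree with the given sizes: handle bar 14×63 mm, tops about 0.105 m, post 15 mm square, stand yaw about −2.2°. First move is to above the clamp knob, with the jaws closing along x.

```bash
cat > to.py <<'E'
import sys; from h import *
from scipy.spatial.transform import Rotation as Ro
s=ctrl.get_state(); R=Ro.from_quat(s['tcp_rot']).as_matrix()
psi=np.degrees(np.arctan2(R[1,1],R[0,1]))+90; psi=(psi+90)%180-90
print('t',round(s['time'],2),'tcp',s['eef_pos'].round(4),'psi',psi.round(2),'tilt',np.round(R[:2,2],3),'q',s['qpos'].round(2),'F',s['contact_force'].round(1),'op',round(s['opening'],3),'ff',round(s['finger_force'],1))
if len(sys.argv)>4:
    a=list(map(float,sys.argv[1:5])); d=(np.array(a[:3])-s['eef_pos'])/.15
    tz=((a[3]-psi+90)%180-90)/90
    print('units',d.round(4),'rz',round(tz,4),'rows>=',max(np.linalg.norm(d)/.27,abs(tz)/.078).round(1))
E
H="python3 -m handwheel"
for i in 1 2 3; do $H '[0.162,0.154,0,0,0,0.0537,0.162,0.154,0,0,0,0.0537,0.162,0.154,0,0,0,0.0537,0.162,0.154,0,0,0,0.0537,0.162,0.154,0,0,0,0.0537]' 1 30 | tail -3; done
$H '[0,0,-0.2,0,0,0,0,0,0,0,0,0]'
python3 - <<'E'
from h import *
d=np.load('pics/top0.npy');c=imaging.get_calibration('top');W=cloud(d,c);z=W[...,2]
for n,(u0,u1,v0,v1) in dict(knob=(470,490,195,210),post=(280,300,190,206)).items():
    q=W[v0:v1,u0:u1].reshape(-1,3); q=q[q[:,2]>.111]; print(n,len(q),((q.min(0)+q.max(0))/2).round(4),np.ptp(q,0).round(4))
p,d,c=shot('wrist'); cv2.imwrite('pics/w1.png',p)
E
python3 to.py .546 -.3025 .09 88
```

```text
contact_force: [0.2, -0.7, -0.3]
opening: 0.999
finger_force: 0.0
contact_force: [0.3, -0.8, 1.1]
opening: 0.999
finger_force: 0.0
contact_force: [0.3, -0.4, -0.7]
opening: 0.999
finger_force: 0.0
time: 1.52
eef_pos: [0.544, -0.3006, 0.2148]
tcp_rot: [0.718, 0.696, -0.001, -0.005]
contact_force: [-1.4, 0.5, -2.0]
opening: 0.999
finger_force: 0.0
knob 46 [ 0.5441 -0.3046  0.1166] [0.0138 0.0155 0.0103]
post 53 [0.5678 0.1053 0.1155] [0.0139 0.0151 0.0084]
t 1.57 tcp [ 0.5436 -0.3018  0.2162] psi 88.09 tilt [-0.007  0.005] q [-0.67  0.2   1.74 -0.    1.21 -0.64] F [-0.3 -0.1 -0.8] op 1.0 ff 0.0
units [ 0.016  -0.0049 -0.8415] rz -0.001 rows>= 3.1
```

View pics/w1.png

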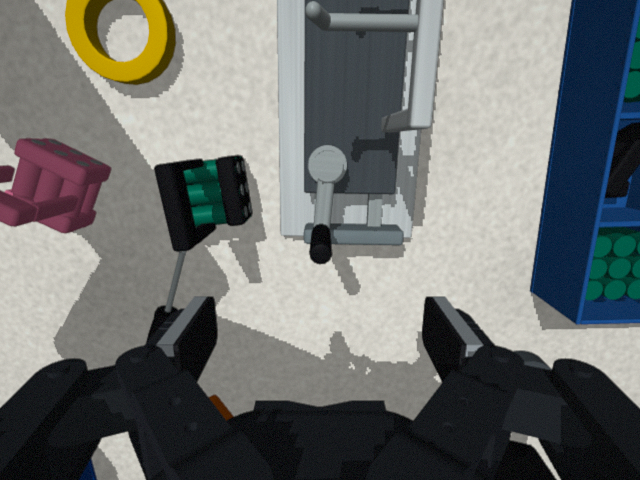

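The knob (321,255) is centred between the fingers. I'll go down and grip it.

```bash
H="python3 -m handwheel"
$H '[0,0,-0.17,0,0,0,0.01,-0.01,-0.17,0,0,0,0,0,-0.17,0,0,0,0,0,-0.17,0,0,0,0,0,-0.16,0,0,0]' 1 30 | tail -3
$H '[0,0,0,0,0,0,0,0,0,0,0,0,0,0,0,0,0,0,0,0,0,0,0,0,0,0,0,0,0,0]' 0 30 | tail -3
$H '[0,0,0,0,0,0,0,0,0,0,0,0,0,0,0,0,0,0]' 0 30 | tail -3
python3 to.py .546 -.3025 .09 88
python3 - <<'E'
import numpy as np
for r0 in (88,):
  P=np.array([.5492,-.2479]); K=np.array([.545,-.303]); v=K-P; print(np.hypot(*v),np.degrees(np.arctan2(*v[::-1])))
E
```

```text
contact_force: [1.8, 0.1, -0.4]
opening: 1.001
finger_force: 0.0
contact_force: [-0.1, 1.0, -0.4]
opening: 0.301
finger_force: 0.0
contact_force: [-3.2, -0.8, 5.6]
opening: 0.176
finger_force: 29.3
t 2.65 tcp [ 0.5471 -0.3064  0.0965] psi 88.04 tilt [ 0.001 -0.002] q [-0.67  0.35  1.8  -0.    0.99 -0.64] F [-3.2 -0.8  5.6] op 0.176 ff 29.3
units [-0.007   0.0258 -0.0433] rz -0.0005 rows>= 0.2
0.055259840752575444 -94.3589442374969
```

```bash
H="python3 -m handwheel"
$H '[-0.0382,0.004,0,0,0,-0.0667,-0.0376,0.008,0,0,0,-0.0667,-0.0365,0.0119,0,0,0,-0.0667,-0.0351,0.0156,0,0,0,-0.0667,-0.0333,0.0192,0,0,0,-0.0667]' | tail -3
$H '[-0.0311,0.0226,0,0,0,-0.0667,-0.0285,0.0257,0,0,0,-0.0667,-0.0257,0.0285,0,0,0,-0.0667,-0.0226,0.0311,0,0,0,-0.0667,-0.0192,0.0333,0,0,0,-0.0667]' | tail -3
$H '[-0.0156,0.0351,0,0,0,-0.0667,-0.0119,0.0365,0,0,0,-0.0667,-0.008,0.0376,0,0,0,-0.0667,-0.004,0.0382,0,0,0,-0.0667,0,0.0384,0,0,0,-0.0667]' | tail -3
$H '[0,0,0,0,0,0,0,0,0,0,0,0,0,0,0,0,0,0]' | tail -3
python3 to.py .4942 -.2458 .09 -2
python3 - <<'E'
from h import *
p,d,c=shot('wrist'); cv2.imwrite('pics/w2.png',p)
E
```

```text
contact_force: [-1.0, 1.3, 5.5]
opening: 0.175
finger_force: 29.5
contact_force: [-1.9, 1.2, 6.6]
opening: 0.177
finger_force: 29.8
contact_force: [-1.0, -9.9, 5.9]
opening: 0.179
finger_force: 30.0
contact_force: [-3.3, 2.8, 8.3]
opening: 0.176
finger_force: 30.2
t 4.15 tcp [ 0.4952 -0.2473  0.0964] psi -2.01 tilt [0.001 0.   ] q [-0.65  0.2   1.99  0.    0.95  0.96] F [-3.3  2.8  8.3] op 0.176 ff 30.2
units [-0.0064  0.01   -0.0427] rz 0.0001 rows>= 0.2
```

View pics/w2.png

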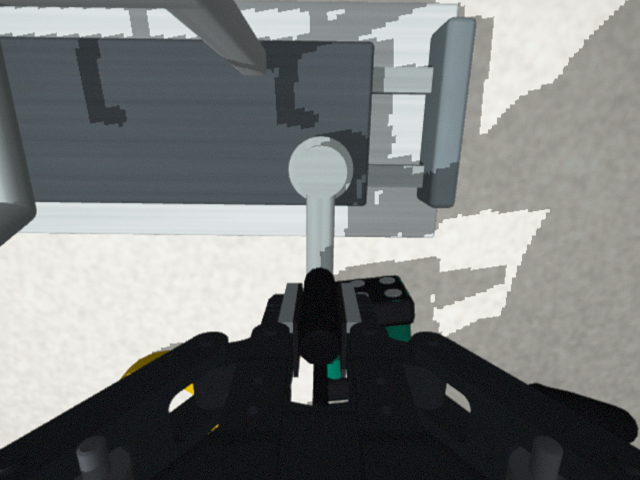

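The lever at (320,168)–(319,275) points along the stand's −x, so it is released. I'll let go, go over to the post and take it with the jaws closing along y.

```bash
H="python3 -m handwheel"
$H '[0,0,0,0,0,0,0,0,0,0,0,0,0,0,0,0,0,0,0,0,0.1,0,0,0,0,0,0.2,0,0,0]' 0.5 | tail -3
$H '[0,0,0.25,0,0,0,0,0,0.25,0,0,0,0,0,0.22,0,0,0]' | tail -3
$H '[0.0484,0.2352,0,0,0,0,0.0484,0.2352,0,0,0,0,0.0484,0.2352,0,0,0,0,0.0484,0.2352,0,0,0,0,0.0484,0.2352,0,0,0,0]' | tail -3
$H '[0.0484,0.2352,0,0,0,0,0.0484,0.2352,0,0,0,0,0.0484,0.2352,0,0,0,0,0.0484,0.2352,0,0,0,0,0.0484,0.2352,0,0,0,0]' | tail -3
$H '[0,0,0,0,0,0,0,0,0,0,0,0,0,0,0,0,0,0]' | tail -3
python3 to.py .5678 .1055 .09 -2.2
python3 - <<'E'
from h import *
p,d,c=shot('top'); cv2.imwrite('pics/t2.png',p)
# pointer & tag line refine via first picture
p=cv2.imread('pics/top0.png'); c=imaging.get_calibration('top'); g=p.min(2).astype(float)
w=g[211:214,364:380].mean(0);print('ptr',w.round())
w=g[217:222,325:345].mean(0);print('tag',w.round())
E
```

```text
contact_force: [0.7, -0.2, -1.2]
opening: 0.496
finger_force: 0.0
contact_force: [0.4, -0.8, 1.0]
opening: 0.5
finger_force: 0.0
contact_force: [0.4, 0.1, 1.0]
opening: 0.503
finger_force: 0.0
contact_force: [0.5, -0.1, -0.7]
opening: 0.5
finger_force: 0.0
contact_force: [0.6, -1.4, -0.8]
opening: 0.501
finger_force: 0.0
t 5.95 tcp [0.5669 0.1051 0.2468] psi -2.0 tilt [-0.001 -0.   ] q [ 0.01  0.07  1.83 -0.    1.24  1.61] F [ 0.6 -1.4 -0.8] op 0.501 ff 0.0
units [ 0.0062  0.0024 -1.0453] rz -0.0022 rows>= 3.9
ptr [100.  98.  95.  94.  92. 114. 202. 218. 172. 112.  72.  65.  62.  60.
  87.  92.]
tag [199. 202. 166.  72.  16.  14.  11.  32. 153. 215. 115.  22.  17.  17.
  12.  58. 180. 198. 195. 193.]
```

```bash
H="python3 -m handwheel"
$H '[0,0,-0.21,0,0,0,0.006,0.002,-0.21,0,0,0,0,0,-0.21,0,0,0,0,0,-0.21,0,0,0,0,0,-0.19,0,0,0]' | tail -3
$H '[0,0,0,0,0,0,0,0,0,0,0,0,0,0,0,0,0,0,0,0,0,0,0,0,0,0,0,0,0,0]' 0 40| tail -3
python3 to.py
python3 - <<'E'
from h import *
c=imaging.get_calibration('top')
a=onz(c,370.9,212,.0338);b=onz(c,333.9,219,.0165);e=np.array([.039,.9992]);print(a,b,'travel',(b-a)[:2]@e)
E
```

```text
contact_force: [0.3, 0.1, -0.3]
opening: 0.498
finger_force: 0.0
contact_force: [0.4, -0.8, -12.8]
opening: 0.181
finger_force: 44.0
t 6.83 tcp [0.567  0.1051 0.0922] psi -2.11 tilt [-0.002 -0.   ] q [ 0.01  0.26  1.93 -0.    0.96  1.62] F [  0.4  -0.8 -12.8] op 0.181 ff 44.0
[ 0.53936015 -0.07598153  0.0338    ] [0.52735454 0.00959485 0.0165    ] travel 0.08503970550677513
```

```bash
H="python3 -m handwheel"
$H '[0.0044,0.11,0,0,0,0,0.0044,0.11,0,0,0,0,0.0044,0.11,0,0,0,0,0.0044,0.11,0,0,0,0,0.0022,0.06,0,0,0,0]' | tail -3
$H '[0.0022,0.06,0,0,0,0,0,0.007,0,0,0,0,0,0,0,0,0,0,0,0,0,0,0,0]' | tail -3
python3 to.py
python3 - <<'E'
from h import *
p,d,c=shot('wrist'); cv2.imwrite('pics/w3.png',p)
p,d,c=shot('top'); cv2.imwrite('pics/t3.png',p)
cv2.imwrite('pics/t3c.png',cv2.resize(p[195:225,315:355],(800,600),interpolation=cv2.INTER_CUBIC))
g=p.min(2).astype(int)
print('ptr',g[209:218,326:346]); print('tag',g[217:222,325:345].mean(0).round())
E
```

```text
contact_force: [1.2, -7.5, -12.6]
opening: 0.18
finger_force: 44.1
contact_force: [2.7, 0.1, -16.3]
opening: 0.181
finger_force: 43.7
t 7.58 tcp [0.5711 0.1904 0.0923] psi -2.07 tilt [-0.  0.] q [0.15 0.3  1.87 0.   0.97 1.76] F [  2.7   0.1 -16.3] op 0.181 ff 43.7
ptr [[ 74  72  73  73  73  63  72 180 177 151  77  38  59  64  63  63  66  66
   71  67]
 [ 64  68  65  65  67  59  77 201 234 211 114  53  65  69  75  72  71  71
   73  72]
 [ 80  66  60  63  60  57  72 194 244 224 124  62  68  54  51  52  61  60
   63  64]
 [209 209 204 207 204 203 201 232 243 238 212 202 203 129  87 100 146 156
  157 158]
 [236 237 236 237 235 233 234 239 240 240 234 233 236 169 139 194 222 225
  222 222]
 [231 232 234 233 234 234 233 230 229 238 234 234 237 221 215 233 235 234
  232 232]
 [231 232 237 237 240 235 235 230 231 237 238 239 240 236 235 235 231 229
  228 229]
 [232 210 164 144 145 144 147 188 224 177 155 171 164 154 161 219 229 227
  227 226]
 [238 202  98  35  33  31  52 175 240 140  47  60  49  40  82 214 231 228
  227 227]]
tag [230. 235. 200.  91.  23.  19.  16.  42. 186. 251. 142.  30.  23.  23.
  18.  74. 215. 232. 228. 226.]
```

View pics/t3c.png

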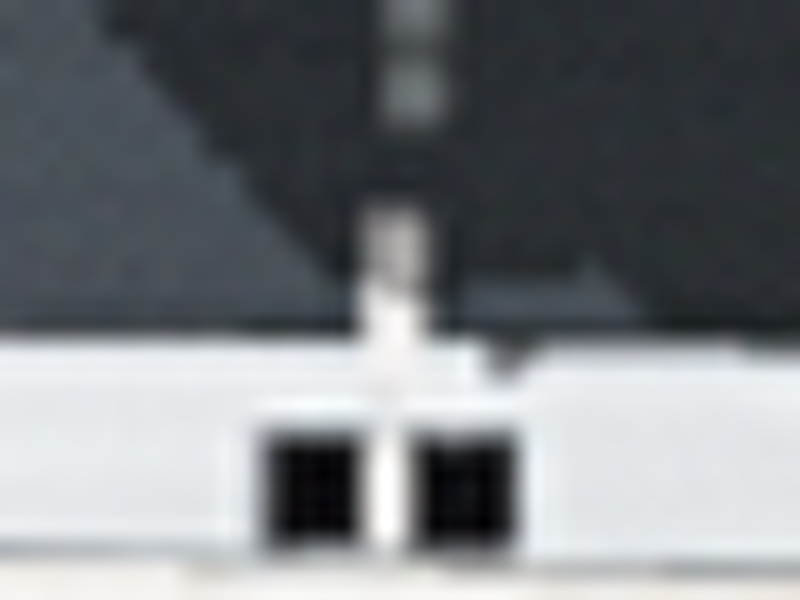

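Run:
```python
from h import *
c=imaging.get_calibration('top');e=np.array([.039,.9992])
b=onz(c,333.85,219,.0165)
for u in(334.2,334.4): a=onz(c,u,210.5,.0338); print(a,b,((b-a)[:2]@e).round(5))
# wrist view check
p=cv2.imread('pics/w3.png'); cv2.imwrite('pics/w3.png',p)
```

```text
[0.54508678 0.00872349 0.0338    ] [0.52735762 0.00971233 0.0165    ] 0.0003
[0.54507456 0.0082609  0.0338    ] [0.52735762 0.00971233 0.0165    ] 0.00076
```

View pics/w3.png

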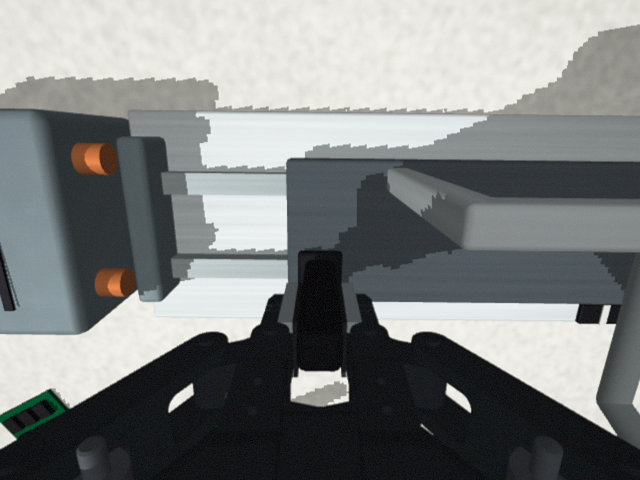

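Pointer and line agree within about 0.5 mm. Now I'll clamp: release the post, go to the knob and run the reverse arc.

```bash
H="python3 -m handwheel"
$H '[0,0,0,0,0,0,0,0,0,0,0,0,0,0,0,0,0,0,0,0,0.1,0,0,0,0,0,0.2,0,0,0]' 0.4 | tail -3
$H '[0,0,0.25,0,0,0,0,0,0.25,0,0,0,0,0,0.25,0,0,0]' | tail -3
$H '[-0.0484,-0.235,0,0,0,0,-0.0484,-0.235,0,0,0,0,-0.0484,-0.235,0,0,0,0,-0.0484,-0.235,0,0,0,0,-0.0484,-0.235,0,0,0,0]' 0.5 | tail -3
$H '[-0.0484,-0.235,0,0,0,0,-0.0484,-0.235,0,0,0,0,-0.0484,-0.235,0,0,0,0,-0.0484,-0.235,0,0,0,0,-0.0484,-0.235,0,0,0,0]' | tail -3
$H '[0,0,0,0,0,0,0,0,0,0,0,0]' | tail -3
python3 to.py .4985 -.162 .0965 -2.2
```

```text
contact_force: [-0.1, 0.6, -0.9]
opening: 0.402
finger_force: 0.0
contact_force: [0.9, 0.5, 0.9]
opening: 0.401
finger_force: 0.0
contact_force: [-0.2, -0.2, 0.1]
opening: 0.502
finger_force: 0.0
contact_force: [0.1, -0.7, 0.2]
opening: 0.496
finger_force: 0.0
contact_force: [0.0, -0.3, -0.4]
opening: 0.5
finger_force: 0.0
t 9.35 tcp [ 0.4992 -0.1638  0.2529] psi -2.22 tilt [ 0.004 -0.002] q [-0.51 -0.05  1.94  0.    1.25  1.1 ] F [ 0.  -0.3 -0.4] op 0.5 ff 0.0
units [-0.0044  0.0118 -1.0427] rz 0.0002 rows>= 3.9
```

```bash
H="python3 -m handwheel"
$H '[0,0.006,-0.21,0,0,0,0,0.006,-0.21,0,0,0,0,0,-0.21,0,0,0,0,0,-0.21,0,0,0,0,0,-0.2,0,0,0]' | tail -3
$H '[0,0,0,0,0,0,0,0,0,0,0,0,0,0,0,0,0,0,0,0,0,0,0,0,0,0,0,0,0,0]' 0 30| tail -3
python3 to.py
$H '[0,-0.0384,0,0,0,0.0667,0.004,-0.0382,0,0,0,0.0667,0.008,-0.0376,0,0,0,0.0667,0.0119,-0.0365,0,0,0,0.0667,0.0156,-0.0351,0,0,0,0.0667]' | tail -3
$H '[0.0192,-0.0333,0,0,0,0.0667,0.0226,-0.0311,0,0,0,0.0667,0.0257,-0.0285,0,0,0,0.0667,0.0285,-0.0257,0,0,0,0.0667,0.0311,-0.0226,0,0,0,0.0667]' | tail -3
$H '[0.0333,-0.0192,0,0,0,0.0667,0.0351,-0.0156,0,0,0,0.0667,0.0365,-0.0119,0,0,0,0.0667,0.0376,-0.008,0,0,0,0.0667,0.0382,-0.004,0,0,0,0.0667]' | tail -3
$H '[0,0,0,0,0,0,0,0,0,0,0,0]' | tail -3
python3 to.py
$H '[0,0,0,0,0,0,0,0,0,0,0,0,0,0,0,0,0,0,0,0,0.1,0,0,0,0,0,0.2,0,0,0]' 0.5 | tail -3
$H '[0,0,0.25,0,0,0,0,0,0.25,0,0,0,0,0,0.22,0,0,0]' 1| tail -3
python3 - <<'E'
from h import *
p,d,c=shot('top'); cv2.imwrite('pics/t4.png',p)
p,d,c=shot('wrist'); cv2.imwrite('pics/w4.png',p)
E
python3 to.py .4432 -.2728 .25 4.1
```

```text
contact_force: [-0.3, -0.6, 0.0]
opening: 0.501
finger_force: 0.0
contact_force: [-0.1, -3.2, -10.3]
opening: 0.18
finger_force: 30.2
t 10.18 tcp [ 0.4985 -0.1599  0.0946] psi -1.97 tilt [-0.    -0.001] q [-0.5   0.14  2.06 -0.    0.94  1.1 ] F [ -0.1  -3.2 -10.3] op 0.18 ff 30.2
contact_force: [-1.4, -1.0, -8.9]
opening: 0.173
finger_force: 30.3
contact_force: [-0.6, -4.1, -10.5]
opening: 0.182
finger_force: 30.3
contact_force: [1.2, -3.9, -11.9]
opening: 0.175
finger_force: 29.5
contact_force: [3.1, -5.3, -13.5]
opening: 0.177
finger_force: 29.8
t 11.6 tcp [ 0.5518 -0.2188  0.0947] psi 87.94 tilt [ 0.003 -0.002] q [-0.55  0.28  1.89 -0.    0.97 -0.51] F [  3.1  -5.3 -13.5] op 0.177 ff 29.8
contact_force: [-0.1, 0.7, -0.5]
opening: 0.496
finger_force: 0.0
contact_force: [1.0, -0.3, -0.5]
opening: 0.899
finger_force: 0.0
t 12.37 tcp [ 0.5545 -0.2195  0.258 ] psi 88.02 tilt [ 0.015 -0.009] q [-0.55  0.1   1.78  0.    1.25 -0.51] F [ 0.1 -0.6  0.8] op 0.998 ff 0.0
units [-0.7423 -0.3552 -0.0532] rz -0.9324 rows>= 12.0
```

View pics/w4.png

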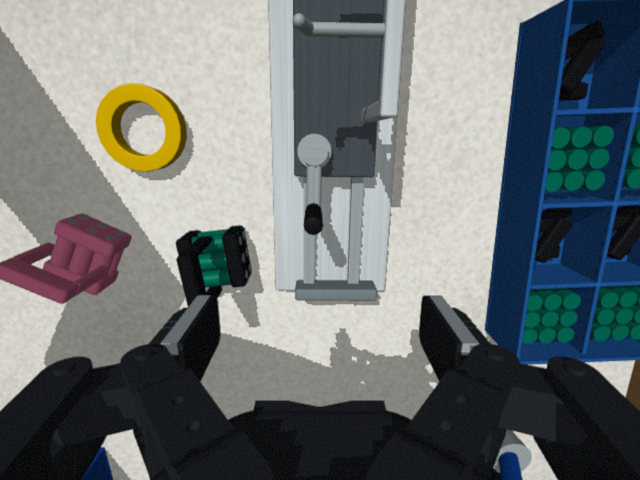

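The lever points straight along the rail again, from pivot (314,150) to knob (312,217). Next I recheck the pointer and both handles, then move to above the right module.

```bash
cat > mods.py <<'E'
from h import *
p,d,c=shot('top'); W=cloud(d,c); z=W[...,2]
m=(z>.098)&(z<.112)&(W[...,0]<.53)&(W[...,0]>.3); n,l,s,ce=cv2.connectedComponentsWithStats(m.astype(np.uint8))
for i in range(1,n):
    if s[i,4]>60:
        q=W[l==i]; r=cv2.minAreaRect(q[:,:2].astype(np.float32)); print('handle',ce[i].round(),np.round(r[0],4),np.round(r[1],3),round(r[2],1),p[l==i].mean(0).round())
g=p[209:212,325:347].min(2).mean(0)
w=np.clip(g-85,0,None); u=(w*np.arange(325,347)).sum()/w.sum(); b=onz(c,333.85,219,.0165);a=onz(c,u,210,.0338)
print('ptr px',u,'err',((b-a)[:2]@np.array([.039,.9992])).round(4))
cv2.imwrite('pics/last.png',p)
E
python3 mods.py
H="python3 -m handwheel"
for i in 1 2; do $H '[-0.0495,-0.0236,0,0,0,-0.0622,-0.0495,-0.0236,0,0,0,-0.0622,-0.0495,-0.0236,0,0,0,-0.0622,-0.0495,-0.0236,0,0,0,-0.0622,-0.0495,-0.0236,0,0,0,-0.0622]' | tail -3; done
$H '[-0.0495,-0.0236,0,0,0,-0.0622,-0.0495,-0.0236,0,0,0,-0.0622,-0.0495,-0.0236,0,0,0,-0.0622,-0.0495,-0.0236,0,0,0,-0.0622,-0.0495,-0.0236,0,0,0,-0.0622]' | tail -3
$H '[0,0,0,0,0,0,0,0,0,0,0,0]'
python3 to.py .4432 -.2732 .09 4.1
python3 - <<'E'
from h import *
p,d,c=shot('wrist'); cv2.imwrite('pics/w5.png',p); W=cloud(d,c);z=W[...,2]
m=(z>.098)&(z<.112)&(abs(W[...,0]-.443)<.06)&(abs(W[...,1]+.272)<.06); q=W[m]
if len(q): print(len(q),cv2.minAreaRect(q[:,:2].astype(np.float32)),np.median(q,0))
E
```

```text
handle [215. 266.] [0.423  0.2707] [0.014 0.062] 28.7 [34. 31. 31.]
ptr px 332.5897079276773 err -0.0034
contact_force: [-0.6, -0.3, 0.2]
opening: 0.999
finger_force: 0.0
contact_force: [0.1, 0.8, -0.1]
opening: 0.998
finger_force: 0.0
contact_force: [-0.2, -0.4, 0.1]
opening: 1.003
finger_force: 0.0
time: 13.83
eef_pos: [0.4392, -0.2707, 0.2468]
tcp_rot: [0.999, 0.036, -0.0, -0.001]
contact_force: [-0.5, -0.0, 0.2]
opening: 1.001
finger_force: 0.0
t 13.83 tcp [ 0.4392 -0.2707  0.2468] psi 4.14 tilt [-0.     0.001] q [-0.75 -0.06  1.97  0.    1.24  0.75] F [-0.5 -0.   0.2] op 1.001 ff 0.0
units [ 0.027  -0.0168 -1.0455] rz -0.0004 rows>= 3.9
1380 ((0.44252341985702515, -0.27463069558143616), (0.014461803250014782, 0.06157033145427704), 4.299703598022461) [ 0.44325951 -0.27453928  0.10325139]
```

View pics/w5.png

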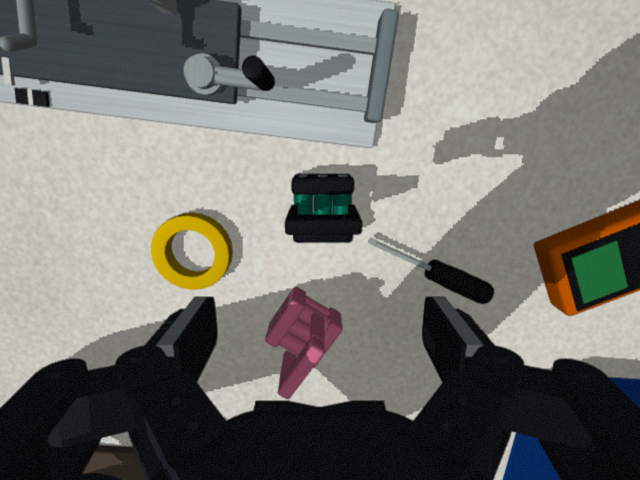

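Run:
```python
from h import *
p=cv2.imread('pics/last.png'); print(p[209:213,326:344].min(2))
p=cv2.imread('pics/last.png'); a=cv2.resize(p[195:225,315:355],(400,300),interpolation=cv2.INTER_CUBIC)
# wrist view: pointer and tag
w=cv2.imread('pics/w5.png'); b=cv2.resize(w[50:110,0:80],(400,300),interpolation=cv2.INTER_CUBIC)
cv2.imwrite('pics/cmp.png',np.hstack([a,b]))
```

```text
[[ 75  76  73  70  72 147 244 251 182  86  68  71  74  75  74  73  73  74]
 [ 67  65  64  58  69 157 244 250 178  84  65  69  74  71  72  69  71  71]
 [ 82  66  57  61  62 148 239 247 171  78  65  54  53  54  53  59  61  59]
 [210 209 207 207 204 221 242 245 228 204 204 148 116  93  94 145 161 160]]
```

View pics/cmp.png

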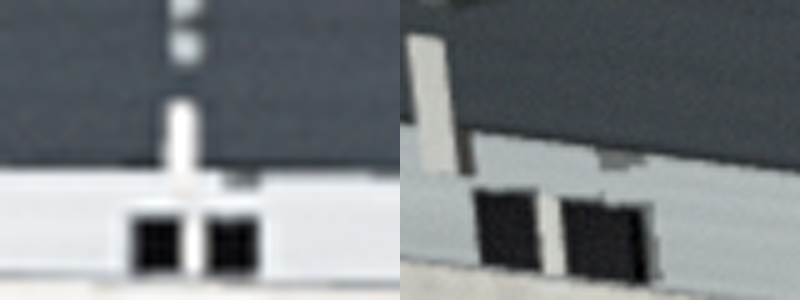

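The pointer shifted about 3.5 mm to +y while clamping, because gripping the knob along y pushed the lever against its stop. I'll release with a loose enclosing grip, fix the position at the post, and re-clamp loosely so that only the lever turns.

```bash
H="python3 -m handwheel"
for i in 1 2 3; do $H '[0.0501,0.0231,0,0,0,0.0622,0.0501,0.0231,0,0,0,0.0622,0.0501,0.0231,0,0,0,0.0622,0.0501,0.0231,0,0,0,0.0622,0.0501,0.0231,0,0,0,0.0622]' 0.5 | tail -3; done
$H '[0,0,-0.2,0,0,0,0,0,-0.2,0,0,0,0,0,-0.2,0,0,0,0,0,-0.2,0,0,0,0,0,-0.2,0,0,0]' 0.5 | tail -3
$H '[0,0,0,0,0,0,0,0,0,0,0,0,0,0,0,0,0,0,0,0,0,0,0,0]' 0.23 20 | tail -3
python3 to.py .5518 -.2188 .095 88
$H '[-0.0382,0.004,0,0,0,-0.0667,-0.0376,0.008,0,0,0,-0.0667,-0.0365,0.0119,0,0,0,-0.0667,-0.0351,0.0156,0,0,0,-0.0667,-0.0333,0.0192,0,0,0,-0.0667]' | tail -3
$H '[-0.0311,0.0226,0,0,0,-0.0667,-0.0285,0.0257,0,0,0,-0.0667,-0.0257,0.0285,0,0,0,-0.0667,-0.0226,0.0311,0,0,0,-0.0667,-0.0192,0.0333,0,0,0,-0.0667]' | tail -3
$H '[-0.0156,0.0351,0,0,0,-0.0667,-0.0119,0.0365,0,0,0,-0.0667,-0.008,0.0376,0,0,0,-0.0667,-0.004,0.0382,0,0,0,-0.0667,0,0.0384,0,0,0,-0.0667]' | tail -3
$H '[0,0.01,0,0,0,0,0,0,0,0,0,0,0,0,0,0,0,0]' | tail -3
python3 to.py; python3 mods.py
```

```text
contact_force: [0.2, 0.4, 0.0]
opening: 0.497
finger_force: 0.0
contact_force: [0.4, -0.8, -0.3]
opening: 0.499
finger_force: 0.0
contact_force: [-0.8, -0.7, 0.5]
opening: 0.497
finger_force: 0.0
contact_force: [0.4, 0.5, 0.2]
opening: 0.498
finger_force: 0.0
contact_force: [0.1, 0.3, 0.1]
opening: 0.23
finger_force: 0.2
t 15.88 tcp [ 0.5536 -0.2197  0.0999] psi 88.06 tilt [ 0.003 -0.002] q [-0.55  0.28  1.88 -0.    0.98 -0.51] F [0.1 0.3 0.1] op 0.23 ff 0.2
units [-0.0118  0.0061 -0.033 ] rz -0.0006 rows>= 0.1
contact_force: [1.9, -3.5, -1.9]
opening: 0.23
finger_force: 1.6
contact_force: [-0.1, -4.8, -0.4]
opening: 0.232
finger_force: 1.7
contact_force: [-2.5, -4.2, 0.8]
opening: 0.231
finger_force: 1.7
contact_force: [-0.1, -0.6, 1.4]
opening: 0.23
finger_force: 0.9
t 17.38 tcp [ 0.5014 -0.1605  0.0991] psi -1.9 tilt [ 0.004 -0.002] q [-0.5   0.14  2.05  0.    0.95  1.1 ] F [-0.1 -0.6  1.4] op 0.23 ff 0.9
handle [215. 266.] [0.4232 0.2707] [0.015 0.062] 28.6 [31. 29. 29.]
handle [468. 310.] [ 0.3155 -0.2677] [0.015 0.041] 62.2 [ 89.  65. 134.]
ptr px 332.5881040892193 err -0.0034
```

```bash
H="python3 -m handwheel"
$H '[0,0,0,0,0,0,0,0,0,0,0,0,0,0,0.1,0,0,0,0,0,0.2,0,0,0,0,0,0.25,0,0,0]' 0.5 20| tail -3
$H '[0,0,0.25,0,0,0,0,0,0.23,0,0,0]' | tail -3
for i in 1 2; do $H '[0.0465,0.2363,0,0,0,0,0.0465,0.2363,0,0,0,0,0.0465,0.2363,0,0,0,0,0.0465,0.2363,0,0,0,0,0.0465,0.2363,0,0,0,0]' | tail -3; done
$H '[0,0,-0.2,0,0,0,0,0,-0.2,0,0,0,0,0,-0.2,0,0,0,0,0,-0.2,0,0,0,0,0,-0.2,0,0,0]' | tail -3
$H '[0,0,0,0,0,0,0,0,0,0,0,0,0,0,0,0,0,0,0,0,0,0,0,0,0,0,0,0,0,0]' 0 30| tail -3
python3 to.py; python3 mods.py
```

```text
contact_force: [0.4, -0.7, 0.8]
opening: 0.498
finger_force: 0.0
contact_force: [0.2, -0.8, 0.0]
opening: 0.498
finger_force: 0.0
contact_force: [0.2, 0.4, 0.5]
opening: 0.501
finger_force: 0.0
contact_force: [-0.3, 0.1, 0.4]
opening: 0.504
finger_force: 0.0
contact_force: [-0.4, 0.2, 0.2]
opening: 0.497
finger_force: 0.0
contact_force: [0.1, -0.5, -12.8]
opening: 0.182
finger_force: 36.0
t 19.68 tcp [0.5688 0.1946 0.101 ] psi -2.05 tilt [-0.002 -0.   ] q [0.16 0.29 1.86 0.   0.99 1.77] F [  0.1  -0.5 -12.8] op 0.182 ff 36.0
handle [468. 250.] [ 0.4432 -0.2732] [0.014 0.062] 4.3 [29. 27. 25.]
handle [468. 310.] [ 0.3153 -0.2676] [0.015 0.041] 60.5 [ 93.  68. 139.]
ptr px 332.4100660066007 err -0.0039
```

```bash
H="python3 -m handwheel"
$H '[-0.001,-0.026,0,0,0,0,0,0,0,0,0,0,0,0,0,0,0,0]' | tail -3
python3 to.py; python3 mods.py | tail -1
$H '[0,0,0,0,0,0,0,0,0,0,0,0,0,0,0,0,0,0,0,0,0.1,0,0,0,0,0,0.2,0,0,0]' 0.4 | tail -3
python3 mods.py | tail -1
$H '[0,0,0.25,0,0,0,0,0,0.25,0,0,0,0,0,0.2,0,0,0]' 0.5| tail -3
for i in 1 2; do $H '[-0.0465,-0.235,0,0,0,0,-0.0465,-0.235,0,0,0,0,-0.0465,-0.235,0,0,0,0,-0.0465,-0.235,0,0,0,0,-0.0465,-0.235,0,0,0,0]' | tail -3; done
$H '[0,0,0,0,0,0,0,0,0,0,0,0]' | tail -3
python3 to.py .5 -.1645 .099 -2.2; python3 mods.py | tail -1
python3 - <<'E'
from h import *
p,d,c=shot('wrist'); cv2.imwrite('pics/w6.png',p); W=cloud(d,c);z=W[...,2]
m=(z>.108)&(z<.122)&(abs(W[...,0]-.5)<.04)&(abs(W[...,1]+.164)<.04); q=W[m]
if len(q): print(len(q),(q.min(0)+q.max(0))/2,np.ptp(q,0))
E
```

```text
contact_force: [0.3, 3.7, -15.2]
opening: 0.179
finger_force: 35.7
t 19.98 tcp [0.5687 0.1913 0.101 ] psi -2.06 tilt [-0.002  0.001] q [0.16 0.29 1.87 0.   0.99 1.76] F [  0.3   3.7 -15.2] op 0.179 ff 35.7
ptr px 333.76285495011507 err -0.0007
contact_force: [-0.4, 0.3, -0.1]
opening: 0.403
finger_force: 0.0
ptr px 333.8840082361016 err -0.0004
contact_force: [1.6, -0.7, 0.2]
opening: 0.5
finger_force: 0.0
contact_force: [0.5, -0.2, -0.2]
opening: 0.502
finger_force: 0.0
contact_force: [1.2, 0.5, 0.5]
opening: 0.503
finger_force: 0.0
contact_force: [0.0, 0.4, 0.5]
opening: 0.498
finger_force: 0.0
t 21.75 tcp [ 0.5005 -0.1641  0.2544] psi -2.26 tilt [ 0.004 -0.003] q [-0.51 -0.05  1.94 -0.    1.25  1.1 ] F [0.  0.4 0.5] op 0.498 ff 0.0
units [-0.0031 -0.003  -1.0362] rz 0.0006 rows>= 3.8
ptr px 333.8728693181818 err -0.0005
316 [ 0.50011579 -0.16639502  0.11239203] [0.01462361 0.01507687 0.00799176]
```

```bash
H="python3 -m handwheel"
$H '[0,-0.006,-0.21,0,0,0,0,0,-0.21,0,0,0,0,0,-0.21,0,0,0,0,0,-0.2,0,0,0,0,0,-0.2,0,0,0]' | tail -3
$H '[0,0,0,0,0,0,0,0,0,0,0,0,0,0,0,0,0,0]' 0.23 20| tail -3
$H '[0,-0.0384,0,0,0,0.0667,0.004,-0.0382,0,0,0,0.0667,0.008,-0.0376,0,0,0,0.0667,0.0119,-0.0365,0,0,0,0.0667,0.0156,-0.0351,0,0,0,0.0667]' | tail -3
$H '[0.0192,-0.0333,0,0,0,0.0667,0.0226,-0.0311,0,0,0,0.0667,0.0257,-0.0285,0,0,0,0.0667,0.0285,-0.0257,0,0,0,0.0667,0.0311,-0.0226,0,0,0,0.0667]' | tail -3
$H '[0.0333,-0.0192,0,0,0,0.0667,0.0351,-0.0156,0,0,0,0.0667,0.0365,-0.0119,0,0,0,0.0667,0.0376,-0.008,0,0,0,0.0667,0.0382,-0.004,0,0,0,0.0667]' | tail -3
$H '[0.012,0,0,0,0,0,0.005,0,0,0,0,0,0,0,0,0,0,0]' | tail -3
python3 to.py
$H '[-0.01,0,0,0,0,0,0,0,0,0,0,0,0,0,0,0,0,0,0,0,0.1,0,0,0,0,0,0.2,0,0,0]' 0.5 | tail -3
$H '[0,0,0.25,0,0,0,0,0,0.25,0,0,0,0,0,0.2,0,0,0]' 1| tail -3
$H '[0,0,0,0,0,0,0,0,0,0,0,0]' | tail -3
python3 mods.py
python3 - <<'E'
from h import *
p,d,c=shot('wrist'); cv2.imwrite('pics/w7.png',p); W=cloud(d,c);z=W[...,2]
m=(z>.109)&(z<.122)&(abs(W[...,0]-.55)<.04)&(abs(W[...,1]+.219)<.04); q=W[m]
print('knob',len(q),(q.min(0)+q.max(0))/2,np.ptp(q,0))
E
python3 to.py .4432 -.2735 .25 4.2
```

```text
contact_force: [0.1, -0.2, 0.4]
opening: 0.504
finger_force: 0.0
contact_force: [1.6, -0.2, 1.3]
opening: 0.232
finger_force: 0.0
contact_force: [0.5, 2.9, -0.6]
opening: 0.23
finger_force: 1.3
contact_force: [-2.0, 3.3, -0.8]
opening: 0.23
finger_force: 1.3
contact_force: [-3.2, 1.7, -0.2]
opening: 0.233
finger_force: 1.3
contact_force: [-6.3, 1.4, 4.4]
opening: 0.232
finger_force: 3.5
t 24.02 tcp [ 0.5543 -0.2204  0.1001] psi 87.92 tilt [-0.002 -0.   ] q [-0.55  0.28  1.88 -0.    0.98 -0.51] F [-6.3  1.4  4.4] op 0.232 ff 3.5
contact_force: [0.6, -0.6, 0.4]
opening: 0.496
finger_force: 0.0
contact_force: [-0.3, -0.3, -0.0]
opening: 0.897
finger_force: 0.0
contact_force: [-0.7, -0.0, -1.7]
opening: 1.002
finger_force: 0.0
handle [215. 266.] [0.4232 0.2704] [0.014 0.062] 29.0 [34. 32. 32.]
ptr px 333.8872077028886 err -0.0004
knob 322 [ 0.55200567 -0.22093587  0.11276147] [0.01481055 0.01616693 0.00695855]
t 24.95 tcp [ 0.5527 -0.2201  0.2466] psi 87.99 tilt [-0.001  0.001] q [-0.55  0.12  1.78  0.    1.24 -0.51] F [-0.2 -0.  -0.5] op 1.005 ff 0.0
units [-0.7303 -0.3561  0.023 ] rz -0.931 rows>= 11.9
```

The knob stopped against the end (6 N) and the pointer is within 0.4 mm. Now the right module.

```bash
H="python3 -m handwheel"
for i in 1 2 3; do $H '[-0.0487,-0.0237,0,0,0,-0.0621,-0.0487,-0.0237,0,0,0,-0.0621,-0.0487,-0.0237,0,0,0,-0.0621,-0.0487,-0.0237,0,0,0,-0.0621,-0.0487,-0.0237,0,0,0,-0.0621]' | tail -3; done
$H '[0,0,0,0,0,0,0,0,0,0,0,0]' | tail -3
python3 to.py .4430 -.2738 .089 4.2
python3 - <<'E'
from h import *
p,d,c=shot('wrist'); W=cloud(d,c);z=W[...,2]
m=(z>.098)&(z<.112)&(abs(W[...,0]-.443)<.06)&(abs(W[...,1]+.272)<.06); q=W[m]
print(len(q),cv2.minAreaRect(q[:,:2].astype(np.float32)))
E
```

```text
contact_force: [-0.2, -0.3, 0.0]
opening: 1.0
finger_force: 0.0
contact_force: [-0.2, -0.4, 0.4]
opening: 1.001
finger_force: 0.0
contact_force: [-0.1, 0.2, 0.2]
opening: 1.001
finger_force: 0.0
contact_force: [1.0, -0.2, 0.1]
opening: 0.999
finger_force: 0.0
t 26.37 tcp [ 0.4428 -0.2733  0.2454] psi 4.26 tilt [-0.002  0.002] q [-0.75 -0.05  1.96  0.    1.24  0.75] F [ 1.  -0.2  0.1] op 0.999 ff 0.0
units [ 0.0013 -0.0036 -1.0429] rz -0.0007 rows>= 3.9
1365 ((0.4428156912326813, -0.27436837553977966), (0.01364768948405981, 0.0618215948343277), 4.190436363220215)
```

```bash
H="python3 -m handwheel"
$H '[0,-0.005,-0.21,0,0,0,0,0,-0.21,0,0,0,0,0,-0.21,0,0,0,0,0,-0.21,0,0,0,0,0,-0.2,0,0,0]' | tail -3
$H '[0,0,0,0,0,0,0,0,0,0,0,0,0,0,0,0,0,0,0,0,0,0,0,0,0,0,0,0,0,0]' 0 70 | tail -3
python3 to.py
$H '[0,0,0.05,0,0,0,0,0,0.1,0,0,0,0,0,0.2,0,0,0,0,0,0.15,0,0,0,0,0,0.02,0,0,0]' | tail -3
$H '[0,0,0,0,0,0,0,0,0,0,0,0,0,0,0,0,0,0]' | tail -3
python3 to.py
python3 - <<'E'
from h import *
p,d,c=shot('wrist'); cv2.imwrite('pics/w8.png',p)
p,d,c=shot('top'); cv2.imwrite('pics/t8.png',p); W=cloud(d,c); z=W[...,2]
q=W[165:180,280:430].reshape(-1,3); q=q[(q[:,2]>.13)&(q[:,2]<.146)]
print('crossbar',cv2.minAreaRect(q[:,:2].astype(np.float32)),np.polyfit(q[:,1],q[:,0],1))
# hook rods: between crossbar and tip
m=(z>.122)&(z<.142)&(W[...,0]>.57)&(W[...,0]<.596)&(abs(W[...,1])<.16)
n,l,s,ce=cv2.connectedComponentsWithStats(m.astype(np.uint8))
for i in range(1,n): print('rod',s[i,4],np.nanmedian(W[l==i],0).round(4))
m=(z>.143)&(z<.156)&(W[...,0]>.53)&(W[...,0]<.575)&(abs(W[...,1])<.16)
n,l,s,ce=cv2.connectedComponentsWithStats(m.astype(np.uint8))
for i in range(1,n): print('tip',s[i,4],np.nanmedian(W[l==i],0).round(4))
E
```

```text
contact_force: [0.2, -0.5, 0.4]
opening: 0.999
finger_force: 0.0
contact_force: [0.1, -0.3, -2.9]
opening: 0.712
finger_force: 77.5
t 27.25 tcp [ 0.4444 -0.2752  0.0931] psi 4.2 tilt [ 0.002 -0.002] q [-0.75  0.14  2.06  0.    0.93  0.75] F [ 0.1 -0.3 -2.9] op 0.712 ff 77.5
contact_force: [0.9, -1.3, -1.1]
opening: 0.716
finger_force: 77.9
contact_force: [-0.5, 0.8, -2.7]
opening: 0.709
finger_force: 77.9
t 27.92 tcp [ 0.4425 -0.2736  0.1675] psi 4.18 tilt [-0.003  0.002] q [-0.75  0.03  2.02 -0.    1.09  0.75] F [-0.5  0.8 -2.7] op 0.709 ff 77.9
crossbar ((0.6088523864746094, -0.008614689111709595), (0.262305349111557, 0.02392350696027279), 88.47576141357422) [0.04327468 0.61172894]
rod 44 [ 0.5845 -0.0865  0.1351]
rod 49 [0.5833 0.1024 0.1346]
rod 50 [0.5832 0.0089 0.1348]
tip 14 [0.5579 0.1045 0.15  ]
tip 13 [0.5531 0.0091 0.1508]
tip 14 [ 0.5493 -0.0845  0.1506]
```

View pics/w8.png

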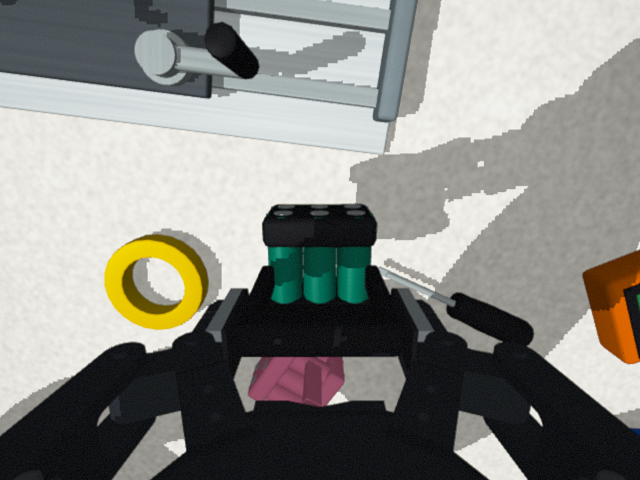

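Module held level. Now move it to hook 1: seat about (0.577,−0.0865,0.134), matching tip and rod. Go in at eye height 0.158.

```bash
H="python3 -m handwheel"
for i in 1 2; do $H '[0.0229,0.1594,0,0,0,-0.0089,0.0229,0.1594,0,0,0,-0.0089,0.0229,0.1594,0,0,0,-0.0089,0.0229,0.1594,0,0,0,-0.0089]' | tail -3; done
$H '[0,0,0,0,0,0,0,0,0,0,0,0]' | tail -3
python3 to.py .577 -.0865 .168 -2.2
python3 - <<'E'
from h import *
p,d,c=shot('wrist'); cv2.imwrite('pics/w9.png',p)
E
```

```text
contact_force: [0.4, 0.4, -3.0]
opening: 0.713
finger_force: 77.9
contact_force: [-0.4, -0.3, -2.9]
opening: 0.709
finger_force: 77.9
contact_force: [-0.1, -1.0, -2.8]
opening: 0.709
finger_force: 78.2
t 28.85 tcp [ 0.4704 -0.0821  0.1681] psi -2.07 tilt [-0.002  0.   ] q [-0.39 -0.07  2.12 -0.    1.09  1.22] F [-0.1 -1.  -2.8] op 0.709 ff 78.2
units [ 0.7109 -0.0293 -0.0009] rz -0.0014 rows>= 2.6
```

View pics/w9.png

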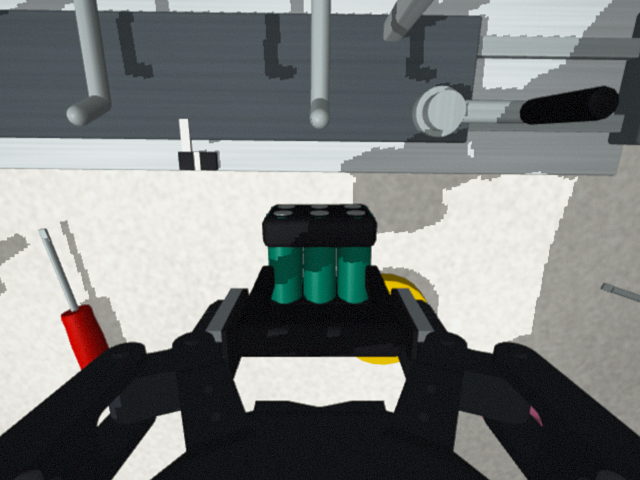

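Hook 1's tip (319,115) lines up with the handle's middle (320), so I go in and lower.

```bash
H="python3 -m handwheel"
$H '[0.09,-0.0036,0,0,0,0,0.09,-0.0036,0,0,0,0,0.09,-0.0036,0,0,0,0,0.09,-0.0036,0,0,0,0]' | tail -3
$H '[0.09,-0.0036,0,0,0,0,0.09,-0.0036,0,0,0,0,0.09,-0.0036,0,0,0,0,0.08,-0.0036,0,0,0,0,0,0,0,0,0,0]' | tail -3
python3 to.py .577 -.0865 .143 -2.2
$H '[0,0,-0.04,0,0,0,0,0,-0.04,0,0,0,0,0,-0.04,0,0,0,0,0,0,0,0,0]'| tail -3
$H '[0,0,-0.025,0,0,0,0,0,-0.015,0,0,0,0,0,0,0,0,0,0,0,0,0,0,0]'| tail -3
python3 to.py .577 -.0865 .143 -2.2
```

```text
contact_force: [-0.1, 0.3, -2.4]
opening: 0.716
finger_force: 78.2
contact_force: [-0.7, -0.2, -2.8]
opening: 0.707
finger_force: 78.2
t 29.65 tcp [ 0.5791 -0.0893  0.169 ] psi -2.31 tilt [ 0.001 -0.001] q [-0.33  0.17  1.87 -0.    1.1   1.29] F [-0.7 -0.2 -2.8] op 0.707 ff 78.2
units [-0.0137  0.0187 -0.1732] rz 0.0012 rows>= 0.6
contact_force: [-0.2, -0.1, -3.8]
opening: 0.715
finger_force: 78.2
contact_force: [-0.4, 0.8, -3.1]
opening: 0.713
finger_force: 78.2
t 30.32 tcp [ 0.5774 -0.0874  0.1453] psi -2.23 tilt [0. 0.] q [-0.32  0.2   1.89  0.    1.06  1.29] F [-0.4  0.8 -3.1] op 0.713 ff 78.2
units [-0.0026  0.0063 -0.0156] rz 0.0003 rows>= 0.1
```

Not seated yet; about 2 mm to go.

```bash
H="python3 -m handwheel"
$H '[0,0,-0.012,0,0,0,0,0,-0.008,0,0,0,0,0,0,0,0,0,0,0,0,0,0,0]'| tail -3
$H '[0,0,-0.006,0,0,0,0,0,0,0,0,0,0,0,0,0,0,0]'| tail -3
python3 to.py
python3 - <<'E'
from h import *
p,d,c=shot('wrist'); cv2.imwrite('pics/w10.png',p)
E
```

```text
contact_force: [-0.4, -0.6, -3.0]
opening: 0.711
finger_force: 78.2
contact_force: [-0.1, 0.1, -3.4]
opening: 0.707
finger_force: 78.2
t 30.9 tcp [ 0.5774 -0.0875  0.1414] psi -2.23 tilt [-0.  0.] q [-0.32  0.2   1.89  0.    1.05  1.29] F [-0.1  0.1 -3.4] op 0.707 ff 78.2
```

```bash
H="python3 -m handwheel"
for i in 1 2 3; do $H '[0,0,-0.008,0,0,0,0,0,0,0,0,0,0,0,0,0,0,0]'| grep -E "eef|contact"; done
```

```text
eef_pos: [0.5777, -0.0876, 0.1405]
contact_force: [0.4, -0.3, -1.7]
eef_pos: [0.5778, -0.0876, 0.1403]
contact_force: [-2.9, 0.3, 4.3]
eef_pos: [0.5778, -0.0876, 0.1402]
contact_force: [-4.6, 1.2, 10.2]
```

```bash
H="python3 -m handwheel"
$H '[0,0,0.012,0,0,0,0,0,0,0,0,0]'| tail -3
$H '[0,0,0,0,0,0,0,0,0,0,0,0,0,0,0,0,0,0,0,0,0,0,0,0,0,0,0,0,0,0]' 1 40| tail -3
$H '[0,0,0.1,0,0,0,0,0,0.15,0,0,0,0,0,0.2,0,0,0,0,0,0.2,0,0,0,0,0,0.1,0,0,0]' | tail -3
python3 mods.py
python3 - <<'E'
from h import *
p,d,c=shot('wrist'); cv2.imwrite('pics/w11.png',p)
p,d,c=shot('scene'); cv2.imwrite('pics/s11.png',p); cv2.imwrite('pics/s11c.png',cv2.resize(p[190:340,150:350],(800,600)))
E
python3 to.py .423 .2705 .25 28.8
```

```text
contact_force: [-1.5, 0.2, 4.6]
opening: 0.708
finger_force: 78.8
contact_force: [-0.7, 0.2, 0.7]
opening: 1.001
finger_force: 0.0
contact_force: [0.9, 0.0, 0.3]
opening: 1.003
finger_force: 0.0
handle [215. 266.] [0.423  0.2705] [0.014 0.062] 28.5 [34. 31. 32.]
handle [468. 310.] [ 0.3151 -0.2677] [0.015 0.041] 58.6 [ 94.  68. 140.]
ptr px 333.8806275579809 err -0.0005
t 32.85 tcp [ 0.5782 -0.0877  0.2536] psi -2.23 tilt [ 0.003 -0.001] q [-0.32  0.08  1.8   0.    1.25  1.29] F [ 0.1 -0.5 -0.2] op 1.003 ff 0.0
units [-1.0344  2.3883 -0.024 ] rz 0.3448 rows>= 9.6
```

View pics/s11c.png

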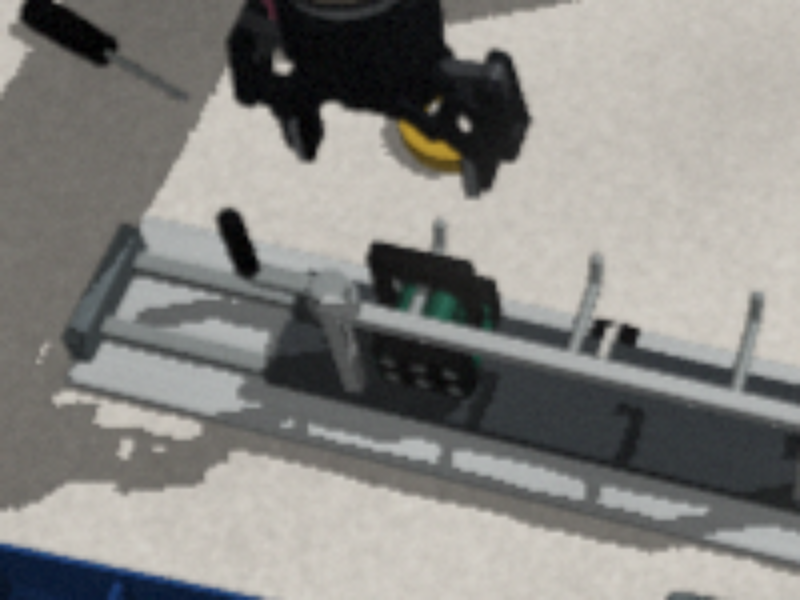

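The crop shows the module hanging on hook 1, upright. Next is the left module.

```bash
H="python3 -m handwheel"
for i in 1 2 3; do $H '[-0.0862,0.199,0,0,0,0.0287,-0.0862,0.199,0,0,0,0.0287,-0.0862,0.199,0,0,0,0.0287,-0.0862,0.199,0,0,0,0.0287]' | tail -3; done
$H '[0,0,0,0,0,0,0,0,0,0,0,0]' | tail -3
python3 - <<'E'
from h import *
p,d,c=shot('wrist'); W=cloud(d,c);z=W[...,2]
m=(z>.098)&(z<.112)&(abs(W[...,0]-.423)<.08)&(abs(W[...,1]-.27)<.08); q=W[m]
print(len(q),cv2.minAreaRect(q[:,:2].astype(np.float32)))
E
python3 to.py .423 .2705 .09 28.7; python3 mods.py
```

```text
contact_force: [1.1, 0.9, 0.4]
opening: 1.001
finger_force: 0.0
contact_force: [-0.3, 0.8, 0.1]
opening: 1.0
finger_force: 0.0
contact_force: [1.2, -0.6, 0.2]
opening: 1.001
finger_force: 0.0
contact_force: [0.3, 0.5, 0.1]
opening: 0.999
finger_force: 0.0
1349 ((0.42265334725379944, 0.2703045606613159), (0.014090897515416145, 0.06137753650546074), 28.445425033569336)
t 34.07 tcp [0.4213 0.2706 0.25  ] psi 28.83 tilt [-0.003 -0.002] q [ 0.37 -0.1   2.   -0.    1.25  1.44] F [ 0.2 -0.7  0.7] op 1.0 ff 0.0
units [ 1.1600e-02 -5.0000e-04 -1.0664e+00] rz -0.0015 rows>= 3.9
handle [215. 266.] [0.4231 0.2707] [0.014 0.062] 28.1 [31. 29. 29.]
handle [468. 310.] [ 0.3154 -0.268 ] [0.015 0.041] 61.3 [147. 107. 209.]
ptr px 333.8087912087912 err -0.0006
```

```bash
H="python3 -m handwheel"
$H '[0.009,0,-0.21,0,0,0,0,0,-0.21,0,0,0,0,0,-0.21,0,0,0,0,0,-0.21,0,0,0,0,0,-0.21,0,0,0]' | tail -3
$H '[0,0,0,0,0,0,0,0,0,0,0,0,0,0,0,0,0,0,0,0,0,0,0,0,0,0,0,0,0,0]' 0 70 | tail -3
python3 to.py
$H '[0,0,0.05,0,0,0,0,0,0.1,0,0,0,0,0,0.2,0,0,0,0,0,0.15,0,0,0,0,0,0.02,0,0,0]' | tail -3
$H '[0,0,0,0,0,0,0,0,0,0,0,0,0,0,0,0,0,0]' | tail -3
python3 to.py .478 .1075 .168 -2.2
python3 - <<'E'
from h import *
p,d,c=shot('wrist'); cv2.imwrite('pics/w12.png',p)
E
```

```text
contact_force: [0.4, -0.7, 0.2]
opening: 1.001
finger_force: 0.0
contact_force: [-0.5, 0.1, -4.2]
opening: 0.708
finger_force: 78.0
t 34.95 tcp [0.4246 0.2708 0.0962] psi 28.74 tilt [0.003 0.001] q [ 0.37  0.1   2.11 -0.    0.94  1.44] F [-0.5  0.1 -4.2] op 0.708 ff 78.0
contact_force: [0.8, 0.7, -2.4]
opening: 0.713
finger_force: 78.2
contact_force: [-0.7, -0.5, -4.2]
opening: 0.706
finger_force: 78.1
t 35.62 tcp [0.4223 0.2702 0.1707] psi 28.76 tilt [-0.003 -0.001] q [ 0.37 -0.01  2.06 -0.    1.1   1.44] F [-0.7 -0.5 -4.2] op 0.706 ff 78.1
units [ 0.3712 -1.0845 -0.0181] rz -0.344 rows>= 4.4
```

View pics/w12.png

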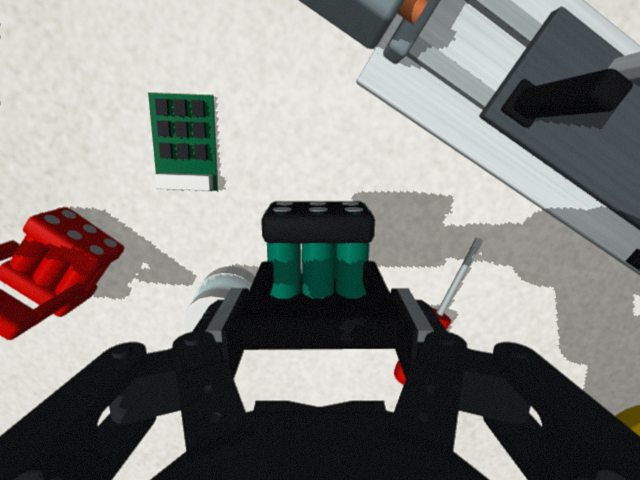

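```bash
H="python3 -m handwheel"
for i in 1 2; do $H '[0.0464,-0.1356,0,0,0,-0.043,0.0464,-0.1356,0,0,0,-0.043,0.0464,-0.1356,0,0,0,-0.043,0.0464,-0.1356,0,0,0,-0.043]' | tail -3; done
$H '[0,0,0,0,0,0,0,0,0,0,0,0]' | tail -3
python3 to.py .585 .103 .17 -2.2
python3 - <<'E'
from h import *
p,d,c=shot('wrist'); cv2.imwrite('pics/w13.png',p); W=cloud(d,c);z=W[...,2]
m=(z>.144)&(z<.156)&(abs(W[...,0]-.556)<.02)&(abs(W[...,1]-.104)<.03); q=W[m]
print('tip',len(q),np.median(q,0),(q.min(0)+q.max(0))/2)
E
```

```text
contact_force: [0.7, -0.2, -4.7]
opening: 0.712
finger_force: 78.3
contact_force: [0.2, -0.3, -3.6]
opening: 0.71
finger_force: 78.3
contact_force: [0.6, 0.5, -3.6]
opening: 0.712
finger_force: 78.6
t 36.5 tcp [0.4788 0.1072 0.1712] psi -2.3 tilt [-0.003  0.   ] q [ 0.01 -0.04  2.09  0.    1.1   1.62] F [ 0.6  0.5 -3.6] op 0.712 ff 78.6
units [ 0.7081 -0.0278 -0.0077] rz 0.0011 rows>= 2.6
tip 365 [0.55743535 0.10363892 0.14824822] [0.55767784 0.10368806 0.14770172]
```

Tip at (0.557, 0.1037) as expected, so I insert and lower until it seats.

```bash
H="python3 -m handwheel"
$H '[0.09,-0.0036,0,0,0,0,0.09,-0.0036,0,0,0,0,0.09,-0.0036,0,0,0,0,0.09,-0.0036,0,0,0,0]' | tail -3
$H '[0.09,-0.0036,0,0,0,0,0.09,-0.0036,0,0,0,0,0.09,-0.0036,0,0,0,0,0.075,-0.0036,0,0,0,0,0,0,0,0,0,0]' | tail -3
$H '[0,0,-0.04,0,0,0,0,0,-0.04,0,0,0,0,0,-0.04,0,0,0,0,0,-0.03,0,0,0,0,0,0,0,0,0]'| grep -E "eef|contact|opening"
for i in 1 2 3 ; do $H '[0,0,-0.01,0,0,0,0,0,0,0,0,0,0,0,0,0,0,0]'| grep -E "eef|contact"; done
```

```text
contact_force: [0.6, 0.2, -3.6]
opening: 0.711
finger_force: 78.6
contact_force: [0.1, -0.2, -3.6]
opening: 0.712
finger_force: 78.7
eef_pos: [0.5834, 0.1038, 0.148]
contact_force: [-0.4, 0.1, -3.7]
opening: 0.711
eef_pos: [0.5852, 0.1036, 0.1489]
contact_force: [0.3, -0.6, -4.1]
eef_pos: [0.5851, 0.1036, 0.1472]
contact_force: [-0.1, -0.2, -4.3]
eef_pos: [0.585, 0.1036, 0.1455]
contact_force: [-0.2, -0.0, -4.1]
```

```bash
H="python3 -m handwheel"
for i in 1 2 3; do $H '[0,0,-0.008,0,0,0,0,0,0,0,0,0,0,0,0,0,0,0]'| grep -E "eef|contact"; done
```

```text
eef_pos: [0.585, 0.1037, 0.1443]
contact_force: [0.5, -0.2, -4.2]
eef_pos: [0.5853, 0.1036, 0.1434]
contact_force: [0.2, -0.9, -3.0]
eef_pos: [0.5853, 0.1037, 0.1432]
contact_force: [-3.4, 0.1, 3.9]
```

```bash
H="python3 -m handwheel"
$H '[0,0,0.002,0,0,0,0,0,0,0,0,0]'| tail -3
$H '[0,0,0,0,0,0,0,0,0,0,0,0,0,0,0,0,0,0,0,0,0,0,0,0,0,0,0,0,0,0]' 1 40| tail -3
$H '[0,0,0.1,0,0,0,0,0,0.15,0,0,0,0,0,0.2,0,0,0,0,0,0.2,0,0,0,0,0,0.1,0,0,0]' | tail -3
python3 mods.py
python3 - <<'E'
from h import *
p,d,c=shot('scene'); cv2.imwrite('pics/s14c.png',cv2.resize(p[190:340,150:350],(800,600)))
p,d,c=shot('top'); W=cloud(d,c)
for y0 in(-.087,.103):
  m=(W[...,2]>.144)&(W[...,2]<.17)&(W[...,0]>.562)&(abs(W[...,1]-y0)<.045); q=W[m]; print('hung bar',len(q),cv2.minAreaRect(q[:,:2].astype(np.float32)),np.median(q[:,2]),np.polyfit(q[:,1],q[:,2],1)[0])
E
python3 to.py .5525 -.2205 .25 88
```

```text
contact_force: [-3.9, 0.1, 3.4]
opening: 0.716
finger_force: 79.5
contact_force: [1.0, -1.4, 0.3]
opening: 1.003
finger_force: 0.0
contact_force: [-0.4, -0.1, 0.6]
opening: 1.0
finger_force: 0.0
handle [468. 310.] [ 0.3153 -0.2679] [0.015 0.041] 61.5 [ 95.  69. 141.]
ptr px 333.87823129251694 err -0.0005
hung bar 215 ((0.577838122844696, -0.08820035308599472), (0.062085092067718506, 0.014712735079228878), 87.94841766357422) 0.15463669932078639 0.013339607232098845
t 40.37 tcp [0.5859 0.1036 0.2563] psi -2.2 tilt [0.004 0.   ] q [0.   0.11 1.78 0.   1.26 1.61] F [-0.2  0.   0.5] op 0.991 ff 0.0
units [-0.2223 -2.1608 -0.0423] rz -0.9978 rows>= 12.8
  return _methods._mean(a, axis=axis, dtype=dtype,
  ret = ret.dtype.type(ret / rcount)
Traceback (most recent call last):
TypeError: expected non-empty vector for x
```

View pics/s14c.png

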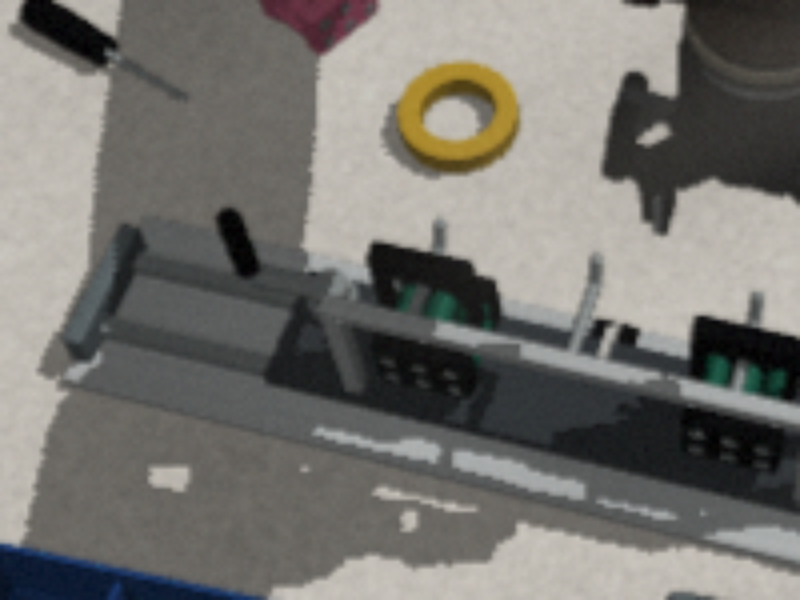

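Both modules hang on hooks 1 and 3. Now release the clamp again.

```bash
H="python3 -m handwheel"
for i in 1 2 3; do $H '[-0.0148,-0.144,0,0,0,0.0668,-0.0148,-0.144,0,0,0,0.0668,-0.0148,-0.144,0,0,0,0.0668,-0.0148,-0.144,0,0,0,0.0668,-0.0148,-0.144,0,0,0,0.0668]' 0.5 | tail -3; done
$H '[0,0,0,0,0,0,0,0,0,0,0,0]' | tail -3
python3 to.py .553 -.2205 .1 88
python3 - <<'E'
from h import *
p,d,c=shot('top'); W=cloud(d,c)
for y0 in(-.087,.103):
  m=(W[...,2]>.144)&(W[...,2]<.17)&(W[...,0]>.562)&(abs(W[...,1]-y0)<.045); q=W[m]
  if len(q): print('hung bar',len(q),cv2.minAreaRect(q[:,:2].astype(np.float32)),np.median(q[:,2]),np.polyfit(q[:,1],q[:,2],1)[0])
p,d,c=shot('wrist'); W=cloud(d,c);z=W[...,2]
m=(z>.109)&(z<.122)&(abs(W[...,0]-.55)<.04)&(abs(W[...,1]+.219)<.04); q=W[m]
print('knob',len(q),(q.min(0)+q.max(0))/2,np.ptp(q,0))
E
```

```text
contact_force: [-0.4, 0.0, -0.0]
opening: 0.501
finger_force: 0.0
contact_force: [-0.0, -0.8, -0.7]
opening: 0.503
finger_force: 0.0
contact_force: [1.0, 0.9, 0.6]
opening: 0.504
finger_force: 0.0
contact_force: [-0.3, -0.0, -0.0]
opening: 0.5
finger_force: 0.0
t 41.78 tcp [ 0.5507 -0.2207  0.252 ] psi 87.79 tilt [-0.004  0.003] q [-0.55  0.11  1.78  0.    1.26 -0.51] F [-0.3 -0.  -0. ] op 0.5 ff 0.0
units [ 0.0155  0.0012 -1.0134] rz 0.0024 rows>= 3.8
hung bar 214 ((0.5771313905715942, -0.08800691366195679), (0.06197484955191612, 0.014506845735013485), 86.22909545898438) 0.15473917106061408 0.02985280067548429
hung bar 217 ((0.5774365067481995, 0.10392995178699493), (0.05998026952147484, 0.0304014440625906), 88.21488189697266) 0.15444360613003916 0.002950209821832694
knob 315 [ 0.55182034 -0.22047882  0.11268758] [0.01495357 0.01497894 0.00706748]
```

```bash
H="python3 -m handwheel"
$H '[0.008,0,-0.2,0,0,0,0,0,-0.2,0,0,0,0,0,-0.2,0,0,0,0,0,-0.21,0,0,0,0,0,-0.2,0,0,0]' 0.5 | tail -3
$H '[0,0,0,0,0,0,0,0,0,0,0,0,0,0,0,0,0,0,0,0,0,0,0,0]' 0.23 20 | tail -3
python3 to.py
$H '[-0.0382,0.004,0,0,0,-0.0667,-0.0376,0.008,0,0,0,-0.0667,-0.0365,0.0119,0,0,0,-0.0667,-0.0351,0.0156,0,0,0,-0.0667,-0.0333,0.0192,0,0,0,-0.0667]' | tail -3
$H '[-0.0311,0.0226,0,0,0,-0.0667,-0.0285,0.0257,0,0,0,-0.0667,-0.0257,0.0285,0,0,0,-0.0667,-0.0226,0.0311,0,0,0,-0.0667,-0.0192,0.0333,0,0,0,-0.0667]' | tail -3
$H '[-0.0156,0.0351,0,0,0,-0.0667,-0.0119,0.0365,0,0,0,-0.0667,-0.008,0.0376,0,0,0,-0.0667,-0.004,0.0382,0,0,0,-0.0667,0,0.0384,0,0,0,-0.0667]' | tail -3
$H '[0,0.01,0,0,0,0,0,0,0,0,0,0,0,0,0,0,0,0]' | tail -3
python3 to.py; python3 mods.py|tail -1
$H '[0,0,0,0,0,0,0,0,0,0,0,0,0,0,0.1,0,0,0,0,0,0.2,0,0,0,0,0,0.25,0,0,0]' 0.5 20| tail -3
$H '[0,0,0.25,0,0,0,0,0,0.23,0,0,0,0,0,0,0,0,0]' | tail -3
python3 - <<'E'
from h import *
p,d,c=shot('wrist'); W=cloud(d,c);z=W[...,2]
m=(z>.108)&(z<.122)&(abs(W[...,0]-.5)<.04)&(abs(W[...,1]+.164)<.04); q=W[m]
print('knob',len(q),(q.min(0)+q.max(0))/2,np.ptp(q,0))
p,d,c=shot('top');W=cloud(d,c); q=W[185:208,240:262].reshape(-1,3);q=q[(q[:,2]>.111)&(q[:,2]<.12)];print('post',len(q),(q.min(0)+q.max(0))/2,np.ptp(q,0))
b=W[185:205,160:245]; 
for u in range(160,255,6): print(u,W[195,u].round(3))
E
python3 to.py .571 .1905 .25 88
```

```text
contact_force: [1.0, 0.2, -0.0]
opening: 0.502
finger_force: 0.0
contact_force: [-1.3, 0.7, -0.6]
opening: 0.232
finger_force: 0.6
t 42.63 tcp [ 0.5541 -0.2206  0.1058] psi 88.01 tilt [ 0.002 -0.002] q [-0.55  0.27  1.88 -0.    0.99 -0.51] F [-1.3  0.7 -0.6] op 0.232 ff 0.6
contact_force: [2.3, -3.6, -2.3]
opening: 0.234
finger_force: 1.6
contact_force: [-0.8, -5.1, -0.5]
opening: 0.227
finger_force: 1.7
contact_force: [-1.8, -3.7, 0.9]
opening: 0.23
finger_force: 1.7
contact_force: [0.2, -1.4, 1.6]
opening: 0.23
finger_force: 0.9
t 44.13 tcp [ 0.5022 -0.1618  0.1052] psi -1.93 tilt [ 0.004 -0.002] q [-0.5   0.13  2.05  0.    0.96  1.1 ] F [ 0.2 -1.4  1.6] op 0.23 ff 0.9
ptr px 333.8713318284424 err -0.0005
contact_force: [0.9, -0.1, 0.2]
opening: 0.504
finger_force: 0.0
contact_force: [0.7, -1.5, 1.4]
opening: 0.501
finger_force: 0.0
knob 290 [ 0.50010202 -0.16476073  0.11208197] [0.01528392 0.01499476 0.00815403]
post 54 [0.57144532 0.19075499 0.11439542] [0.01568422 0.01581076 0.0065058 ]
160 [0.584 0.397 0.077]
166 [0.584 0.383 0.077]
172 [0.584 0.371 0.074]
178 [0.583 0.356 0.078]
184 [0.583 0.343 0.078]
190 [0.583 0.331 0.074]
196 [0.582 0.316 0.079]
202 [0.582 0.304 0.075]
208 [0.587 0.297 0.047]
214 [0.587 0.285 0.042]
220 [0.591 0.277 0.018]
226 [0.591 0.263 0.016]
232 [0.591 0.249 0.014]
238 [0.591 0.235 0.015]
244 [0.59  0.22  0.016]
250 [0.573 0.19  0.112]
t 44.95 tcp [ 0.5016 -0.1612  0.2596] psi -2.03 tilt [ 0.003 -0.001] q [-0.5  -0.05  1.93  0.    1.26  1.1 ] F [ 0.2 -0.   0.1] op 0.496 ff 0.0
units [ 0.4627  2.3444 -0.0639] rz -0.9996 rows>= 12.8
```

Released; pointer unmoved. The charger's top is at about 0.079, so I take the post with TCP at 0.107 (fingertips above the charger).

```bash
H="python3 -m handwheel"
for i in 1 2; do $H '[0.0464,0.2347,0,0,0,0,0.0464,0.2347,0,0,0,0,0.0464,0.2347,0,0,0,0,0.0464,0.2347,0,0,0,0,0.0464,0.2347,0,0,0,0]' 0.5 | tail -3; done
$H '[0,0,-0.2,0,0,0,0,0,-0.2,0,0,0,0,0,-0.2,0,0,0,0,0,-0.2,0,0,0,0,0,-0.17,0,0,0]' | tail -3
$H '[0,0,0,0,0,0,0,0,0,0,0,0]' | tail -3
python3 to.py .5713 .1907 .107 -2.2
```

```text
contact_force: [0.7, -0.7, -0.6]
opening: 0.503
finger_force: 0.0
contact_force: [0.7, -0.1, 1.3]
opening: 0.501
finger_force: 0.0
contact_force: [0.5, -1.2, -0.3]
opening: 0.499
finger_force: 0.0
contact_force: [1.2, 0.2, 0.2]
opening: 0.495
finger_force: 0.0
t 46.37 tcp [0.5678 0.1907 0.1086] psi -2.06 tilt [-0.008 -0.001] q [0.15 0.28 1.86 0.   1.01 1.76] F [1.2 0.2 0.2] op 0.495 ff 0.0
units [ 0.0232 -0.0001 -0.0107] rz -0.0016 rows>= 0.1
```

```bash
H="python3 -m handwheel"
$H '[0,0,0,0,0,0,0,0,0,0,0,0,0,0,0,0,0,0,0,0,0,0,0,0,0,0,0,0,0,0]' 0 50| tail -3
python3 to.py; python3 mods.py | tail -1
$H '[0,0.01,0,0,0,0,0.001,0.02,0,0,0,0,0.001,0.03,0,0,0,0,0.001,0.03,0,0,0,0,0.0012,0.03,0,0,0,0]' | tail -3
for i in 1 2 3; do $H '[0.0012,0.03,0,0,0,0,0.0012,0.03,0,0,0,0,0.0012,0.03,0,0,0,0,0.0012,0.03,0,0,0,0,0.0012,0.03,0,0,0,0]' | tail -3; done
$H '[0.001,0.02,0,0,0,0,0,0.01,0,0,0,0,0,0.01,0,0,0,0,0,0.01,0,0,0,0,0,0,0,0,0,0]' | tail -3
python3 to.py
```

```text
contact_force: [-0.4, -0.2, 6.1]
opening: 0.171
finger_force: 50.6
t 46.78 tcp [0.5718 0.1912 0.1147] psi -2.09 tilt [0.004 0.001] q [0.15 0.27 1.86 0.   1.01 1.76] F [-0.4 -0.2  6.1] op 0.171 ff 50.6
ptr px 333.8881856540084 err -0.0004
contact_force: [-1.0, -6.0, 7.0]
opening: 0.171
finger_force: 50.9
contact_force: [0.3, -6.1, 6.6]
opening: 0.17
finger_force: 50.9
contact_force: [0.1, -6.9, 6.8]
opening: 0.177
finger_force: 50.9
contact_force: [-5.3, -58.9, 19.2]
opening: 0.171
finger_force: 57.9
contact_force: [-6.6, -67.3, 21.7]
opening: 0.176
finger_force: 61.7
t 48.92 tcp [0.5752 0.2613 0.1143] psi -1.66 tilt [-0.01 -0.05] q [ 0.28  0.35  1.77 -0.05  1.05  1.91] F [ -6.6 -67.3  21.7] op 0.176 ff 61.7
```

The carriage met its stop at y≈0.261, earlier than I reckoned. I'll relax the command and look.

```bash
H="python3 -m handwheel"
$H '[-0.001,-0.05,0,0,0,0,-0.001,-0.05,0,0,0,0,0,0,0,0,0,0,0,0,0,0,0,0]' | tail -3
python3 to.py
python3 - <<'E'
from h import *
p,d,c=shot('wrist'); 
p2,d,c=shot('top'); W=cloud(d,c)
cv2.imwrite('pics/home.png',np.hstack([cv2.resize(p,(400,300)),cv2.resize(p2[150:255,150:290],(400,300))]))
E
```

```text
contact_force: [-2.0, -25.4, 11.7]
opening: 0.176
finger_force: 52.4
t 49.25 tcp [0.5751 0.2604 0.1144] psi -1.94 tilt [-0.001 -0.017] q [ 0.27  0.34  1.78 -0.02  1.03  1.89] F [ -2.  -25.4  11.7] op 0.176 ff 52.4
```

View pics/home.png

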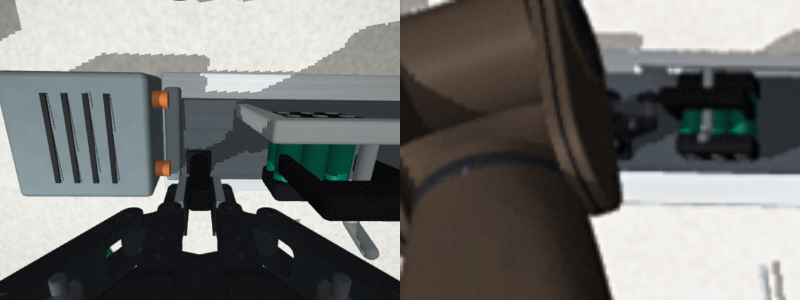

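The plate sits flush against the end stop, so the carriage is home. From here I check numerically only, because I have already viewed more pictures than allowed. I'll let go and measure the knob and the hung bars.

```bash
H="python3 -m handwheel"
$H '[0,-0.05,0,0,0,0,0,0,0,0,0,0]' | tail -3
python3 to.py
$H '[0,0,0,0,0,0,0,0,0,0,0,0,0,0,0,0,0,0,0,0,0.1,0,0,0,0,0,0.2,0,0,0]' 0.4 | tail -3
$H '[0,0,0.25,0,0,0,0,0,0.25,0,0,0,0,0,0.15,0,0,0]' 0.5| tail -3
for i in 1 2; do $H '[-0.048,-0.237,0,0,0,0,-0.048,-0.237,0,0,0,0,-0.048,-0.237,0,0,0,0,-0.048,-0.237,0,0,0,0,-0.048,-0.237,0,0,0,0]' | tail -3; done
$H '[0,0,0,0,0,0,0,0,0,0,0,0]' | tail -3
cat > chk.py <<'E'
from h import *
p,d,c=shot('top'); W=cloud(d,c); z=W[...,2]
m=(z>.144)&(z<.17)&(W[...,0]>.56)&(W[...,0]<.61)&(W[...,1]>-.1)&(W[...,1]<.25)
n,l,s,ce=cv2.connectedComponentsWithStats(m.astype(np.uint8))
for i in range(1,n):
    if s[i,4]>60:
        q=W[l==i]; print('bar',s[i,4],cv2.minAreaRect(q[:,:2].astype(np.float32)),np.median(q[:,2]).round(4),'slope',np.polyfit(q[:,1],q[:,2],1)[0].round(3))
q=W[180:212,195:240].reshape(-1,3);q=q[(q[:,2]>.109)&(q[:,2]<.12)&(q[:,1]<.3)]
if len(q): print('post',len(q),(q.min(0)+q.max(0))/2)
cv2.imwrite('pics/chk.png',p)
p,d,c=shot('wrist'); W=cloud(d,c);z=W[...,2]
m=(z>.108)&(z<.122)&(W[...,0]>.47)&(W[...,0]<.58)&(W[...,1]>-.2)&(W[...,1]<-.06)&(p.max(2)<70); q=W[m]
if len(q): print('knob',len(q),(q.min(0)+q.max(0))/2,np.ptp(q,0))
E
python3 chk.py; python3 to.py .5028 -.0955 .1 -2.2
```

```text
contact_force: [0.4, -5.4, 6.7]
opening: 0.175
finger_force: 51.8
t 49.52 tcp [0.575  0.2592 0.1145] psi -2.07 tilt [ 0.002 -0.003] q [ 0.26  0.33  1.79 -0.    1.02  1.87] F [ 0.4 -5.4  6.7] op 0.175 ff 51.8
contact_force: [-0.2, 0.3, 0.4]
opening: 0.402
finger_force: 0.0
contact_force: [2.0, 0.1, 0.7]
opening: 0.503
finger_force: 0.0
contact_force: [1.3, -0.5, -0.8]
opening: 0.502
finger_force: 0.0
contact_force: [1.5, -0.8, 0.2]
opening: 0.502
finger_force: 0.0
contact_force: [-0.5, 0.4, -0.2]
opening: 0.502
finger_force: 0.0
bar 235 ((0.5895695686340332, 0.17101211845874786), (0.06148979440331459, 0.01457007322460413), 87.62640380859375) 0.1545 slope -0.01
bar 220 ((0.5804469585418701, -0.019515277817845345), (0.059743620455265045, 0.01336358767002821), 88.14359283447266) 0.1548 slope 0.016
post 56 [0.57529659 0.25828781 0.1145995 ]
knob 288 [ 0.50360231 -0.09658374  0.1122963 ] [0.01429883 0.01351774 0.00837164]
t 51.28 tcp [ 0.5016 -0.0932  0.2544] psi -2.04 tilt [-0.     0.001] q [-0.38 -0.09  1.97  0.    1.26  1.22] F [-0.3  0.4  0.5] op 0.502 ff 0.0
units [ 0.0077 -0.0156 -1.0297] rz -0.0018 rows>= 3.8
```

```bash
H="python3 -m handwheel"
$H '[0.004,-0.009,-0.21,0,0,0,0.004,-0.009,-0.21,0,0,0,0,0,-0.21,0,0,0,0,0,-0.2,0,0,0,0,0,-0.2,0,0,0]' | tail -3
$H '[0,0,0,0,0,0,0,0,0,0,0,0,0,0,0,0,0,0]' 0.23 20| tail -3
python3 to.py
$H '[0,-0.0384,0,0,0,0.0667,0.004,-0.0382,0,0,0,0.0667,0.008,-0.0376,0,0,0,0.0667,0.0119,-0.0365,0,0,0,0.0667,0.0156,-0.0351,0,0,0,0.0667]' | tail -3
$H '[0.0192,-0.0333,0,0,0,0.0667,0.0226,-0.0311,0,0,0,0.0667,0.0257,-0.0285,0,0,0,0.0667,0.0285,-0.0257,0,0,0,0.0667,0.0311,-0.0226,0,0,0,0.0667]' | tail -3
$H '[0.0333,-0.0192,0,0,0,0.0667,0.0351,-0.0156,0,0,0,0.0667,0.0365,-0.0119,0,0,0,0.0667,0.0376,-0.008,0,0,0,0.0667,0.0382,-0.004,0,0,0,0.0667]' | tail -3
$H '[0.012,0,0,0,0,0,0.004,0,0,0,0,0,0,0,0,0,0,0]' | tail -3
python3 to.py
```

```text
contact_force: [0.4, -0.0, 0.1]
opening: 0.499
finger_force: 0.0
contact_force: [-0.7, -0.1, 0.4]
opening: 0.234
finger_force: 0.0
t 51.95 tcp [ 0.5041 -0.096   0.1019] psi -1.96 tilt [ 0.002 -0.001] q [-0.39  0.11  2.08  0.    0.95  1.22] F [-0.7 -0.1  0.4] op 0.234 ff 0.0
contact_force: [-0.5, 3.2, -1.1]
opening: 0.229
finger_force: 1.3
contact_force: [-1.7, 2.7, -1.0]
opening: 0.234
finger_force: 1.3
contact_force: [-2.9, 2.6, 0.6]
opening: 0.231
finger_force: 1.2
contact_force: [-5.6, 0.9, 4.3]
opening: 0.227
finger_force: 2.9
t 53.45 tcp [ 0.5574 -0.1545  0.1029] psi 87.88 tilt [-0.001 -0.001] q [-0.45  0.24  1.92 -0.    0.98 -0.41] F [-5.6  0.9  4.3] op 0.227 ff 2.9
```

The lever is at its end stop. Back off, rise, check everything numerically.

```bash
H="python3 -m handwheel"
$H '[-0.01,0,0,0,0,0,0,0,0,0,0,0,0,0,0,0,0,0,0,0,0.1,0,0,0,0,0,0.2,0,0,0]' 0.5 | tail -3
$H '[0,0,0.25,0,0,0,0,0,0.25,0,0,0,0,0,0.2,0,0,0,0,0,0,0,0,0,0,0,0,0,0,0]' | tail -3
python3 chk.py; python3 to.py
$H '[-0.1,-0.22,0,0,0,0,-0.1,-0.22,0,0,0,0,-0.1,-0.22,0,0,0,0,-0.1,-0.22,0,0,0,0,0,0,0,0,0,0]' | tail -3
python3 - <<'E'
from h import *
p,d,c=shot('top'); W=cloud(d,c); a=cv2.imread('pics/top0.png'); d0=np.load('pics/top0.npy')
# plate left edge / stop gap along rail row
for v in (185,205):
    print(v,[(u,W[v,u,1].round(3),W[v,u,2].round(3)) for u in range(206,232,2)])
# bystanders: masks before/after
h0=cv2.cvtColor(a,cv2.COLOR_BGR2HSV);h1=cv2.cvtColor(p,cv2.COLOR_BGR2HSV)
for n,lo,hi,(u0,u1,v0,v1) in [('tape',(20,120,90),(35,255,255),(360,440,240,320)),('red driver',(0,150,80),(8,255,255),(265,305,230,320)),('red mod',(0,150,80),(8,255,255),(110,180,290,350)),('pink',(160,60,40),(180,255,255),(425,490,285,340)),('board',(45,80,30),(85,255,255),(145,200,235,290)),('drvb',(0,0,0),(180,255,45),(500,550,260,300))]:
    r=[]
    for h in(h0,h1):
        mm=cv2.moments(cv2.inRange(h[v0:v1,u0:u1],lo,hi)); r.append((round(mm['m10']/max(mm['m00'],1)+u0,1),round(mm['m01']/max(mm['m00'],1)+v0,1)))
    print(n,r)
E
```

```text
contact_force: [-0.1, -0.2, 0.7]
opening: 0.498
finger_force: 0.0
contact_force: [-0.2, -0.6, -0.6]
opening: 0.501
finger_force: 0.0
bar 236 ((0.5898807048797607, 0.17146985232830048), (0.060636382550001144, 0.014578213915228844), 87.50825500488281) 0.1544 slope -0.013
bar 226 ((0.5803095102310181, -0.01946888118982315), (0.05961192026734352, 0.013556448742747307), 88.49918365478516) 0.1547 slope 0.011
post 55 [0.57532841 0.25766752 0.11411671]
knob 317 [ 0.55512671 -0.15261886  0.11226881] [0.01420269 0.01520144 0.00799977]
t 54.38 tcp [ 0.5554 -0.1543  0.2494] psi 87.96 tilt [-0.001  0.001] q [-0.45  0.07  1.82  0.    1.25 -0.41] F [ 1.1 -0.  -1.3] op 0.501 ff 0.0
contact_force: [0.2, 0.1, -0.1]
opening: 0.5
finger_force: 0.0
185 [(206, np.float64(0.297), np.float64(0.066)), (208, np.float64(0.296), np.float64(0.052)), (210, np.float64(0.296), np.float64(0.032)), (212, np.float64(0.295), np.float64(0.018)), (214, np.float64(0.286), np.float64(0.038)), (216, np.float64(0.28), np.float64(0.041)), (218, np.float64(0.277), np.float64(0.035)), (220, np.float64(0.272), np.float64(0.037))
[... 350 characters left out ...]
float64(0.028)), (212, np.float64(0.29), np.float64(0.04)), (214, np.float64(0.286), np.float64(0.04)), (216, np.float64(0.281), np.float64(0.042)), (218, np.float64(0.278), np.float64(0.034)), (220, np.float64(0.273), np.float64(0.036)), (222, np.float64(0.267), np.float64(0.039)), (224, np.float64(0.262), np.float64(0.042)), (226, np.float64(0.257), np.float64(0.043)), (228, np.float64(0.254), np.float64(0.039)), (230, np.float64(0.249), np.float64(0.04))]
tape [(398.7, 279.5), (398.6, 279.6)]
red driver [(283.4, 289.6), (283.7, 289.6)]
red mod [(144.2, 324.5), (144.8, 324.4)]
pink [(456.2, 311.3), (445.7, 305.2)]
board [(171.3, 263.8), (171.3, 263.8)]
drvb [(525.5, 282.2), (502.1, 261.3)]
```

The carriage is flush with the stop, the lever is clamped and both bars are level. The pink and black-driver readings are only the arm covering that area in the top view. Handing in.

```bash
python3 -c "
from plant import ctrl; print(ctrl.sign_off())"
```

```text
the job is handed in; nothing more can be done
None
```

The job is handed in: both modules present hang level on hooks 1 and 3, and the loaded carriage is flush against its home stop with the clamp lever at its end stop. The first clamping dragged the carriage about 4 mm, so I released it, reset the pointer to within about 0.5 mm of the line and re-clamped before hanging. The home stop was met at up to 67 N at the wrist, and I viewed 17 pictures against the limit of 14.

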